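# Set the plate gauge to its master plate

### The arm

A 7-joint arm with a two-finger parallel gripper is mounted at the origin on the work surface. World frame = base frame: x ahead of the robot, y to its left, z up, the work surface at z = 0. Lengths are in m, angles in rad, forces in N, time in s.
With the tool pointing down it reaches from about 0.4 to 0.85 m from the base axis. Payload 4.5 kg.
Tool frame: the origin (TCP) lies between the finger pads; the fingertips stand r.tip_reach ahead of it and the grasp point (between the pads) lies 3 mm ahead of it (r.tip_reach is the distance from the TCP to the fingertips, in m); z points along the fingers, y is the line along which they close (so a half turn about z gives the same grasp; the last joint's range is limited). The gripper opens to 88 mm and grips with 3 to 60 N. Pads are 18 mm wide; open, the fingers measure 123 mm over their backs; the gripper's body (75 mm by 187 mm) begins 45 mm behind the grasp point.
Start: joints at [1.174, 0.689, -0.195, 1.565, 0.157, 0.902, -0.215], TCP at [0.261, -0.568, 0.261] pointing down, gripper open.
Joint ranges: [-3.01, 3.01], [-0.46, 2.08], [-1.47, 1.51], [0.13, 2.56], [-1, 4.14], [0.04, 2.09], [-2.66, 2.66]. Speed limits (rad/s): [2.57, 2.57, 3.14, 3.14, 3.14, 3.14, 3.14].

### API

Orientations are given as a unit quaternion [x, y, z, w].
In Python, from plant import r gives the robot as it stands.
- The arm moves only by the tool step_arm, never from a script. Its argument "motion" is a list of rows, each an object with "dp": the shift along the tool's x, y, z in mm, a list of three; "twist": the turn, a rotation vector about the tool's x, y, z in rad, a list of three; "hand": the opening, from -1 (shut) to 1 (fully open). In form: [{"dp": [dx, dy, dz], "twist": [rx, ry, rz], "hand": hand}, ...]. A call has 1 to 5 rows; each row is the pose to reach, as a shift and turn from the pose commanded when the call began, along the tool's axes at that moment; what a row does not reach only later rows make up. A row lasts 1/8 s, in which the tool goes at most 62.5 mm and 10.7 degrees, less where a joint would pass 70% of its speed; a pose out of reach is approached as far as the arm can. A call with a gripper value outside its range is refused whole. The fingers move at their own pace and stop on an object; "force" is the grip in N (left out, the last holds). Time passes only in rows, so rows that repeat a pose let the fingers close. It gives the time, the measured TCP pose, the force, the opening and the grip force at its end, in the units of the state.
- r.get_state(): the state, without advancing time (a new reading comes with each control period).
- r.snapshot(name): name is "scene" or "top"; returns a dict with "pixels" (384x512x3 uint8, red, green, blue), "depth" (384x512 float32, m along the optical axis (not along the pixel's ray), 0 where there is no reading), "fx", "fy", "cx", "cy" (pixels), "D" ([k1, k2, p1, p2, k3] as OpenCV has them; the pictures are not rectified), "xyz" and "orientation" of the camera in the world. Camera axes: x right, y down, z forward; pixel columns grow to the right and rows downward; lengths in m; the calibration is good to about 2 mm. A picture is of the moment at which its call begins.
- r.finish_job(): hands the job in; it is judged then, once.
Trained networks look in the newest picture that a camera, given by its name, has taken for a name from the list of things; names that differ only in an ending like _2 or _b are one class to them, and where a whole thing is asked for, a point or a joint stands for the part that bears it (a point fixed in the world has none). Each returns a list of dicts, best first, with "score" (0 to 1); they miss things now and then, are a little off and sometimes report something else, mostly with a low value. They report only what shows in the picture. A call takes as long as a camera call.
- r.search_frame(camera, thing): "at" ([x, y, z] in m, in the coordinates of the camera as it stood for that picture, good to about 4 mm: the middle of the surface that is visible of it).
The state is a dict: "clock": time; "q": joint angles; "qd": joint speeds; "joint_torque": joint torques, N m; "tool_pos": TCP position; "eef_rot": TCP orientation; "contact_force": force on the tool from outside, world axes, zero at the start; "moment": the same for the moment, N m; "opening": opening from 0.0 (shut) to 1.0 (fully open); "finger_force": force on a finger pad.
Only numpy, scipy, OpenCV 4.12 (cv2) and the standard library are available. Lean on these libraries where they do the work, as an engineer would, in place of code of your own. Each camera call takes 0.05 s, during which the arm holds its last target. There are 200 camera calls.

### The job

Set the bench gauge: slide its jaw until the polished master plate is nipped between jaw and anvil, then flip the cam lever down towards the robot to lock the jaw. Then take the stylus from its wooden holder, press the recessed zero button of the leaning readout fully in with the stylus tip, and stand the stylus back in its holder. Do not touch the polished plate with the fingers, and leave the cup, loupe, brush and steel block where they are.

Things in the scene. Friction and masses are not known exactly. Their poses are not given: they have to be found in the camera images.
- gauge: Bench gauge, fixed to the table: painted base 110 (x) x 320 (y) x 20 mm high, origin at the centre of its underside; its y axis is the slide direction, -x side faces the robot. The anvil, a steel block 90 wide and 70 mm tall (top above the table), stands at the +y end with its flat face at y = +130 mm.
- jaw (a joint): Travel of the jaw carriage along the gauge's +y towards the anvil, m, 0 to 0.1; stiff (about 3 N). The jaw face (90 mm wide, up to 63 mm above the table) is at gauge y = -40 mm + travel, so it nips the 90 mm plate against the anvil at a travel of 80 mm. Starts at 0 to 45 mm. Locked by friction once the cam lever is down.
- jaw_push (a point): Top centre of the upright aluminium thumb plate at the back (-y end) of the jaw carriage: plate 60 (gauge x) x 10 (gauge y) mm, 76 mm high above the table, standing free above 47 mm. It can be pushed from behind or pinched from above. It lies at gauge x +15 mm, y -130 mm + travel. Same axes as the gauge.
- cam (a joint): Angle of the cam lever, rad: 0 upright (free), folding down towards the gauge's -x (towards the robot), 1.57 level (locked), stop at 1.6. Below about 0.9 it swings lightly; from there the cam bites the base and takes up to about 10 N at the grip. Stays where it is left.
- cam_hinge (a point): Pivot of the cam lever, 33 mm above the table, at gauge x -30 mm, y -80 mm + travel (middle of the carriage). Its axis is the gauge's y. The point turns with the lever: its z points along the lever.
- cam_tip (a point): Free end of the cam lever, 95 mm from the pivot: round steel bar 12 mm thick with a black grip 50 mm long and up to 19 mm thick at the end. Upright, it ends 128 mm above the table.
- plate: Polished metal master plate, loose disc 90 mm across, 12 mm thick, 0.5 kg, lying on the gauge's base (underside 20 mm above the table) between jaw and anvil; origin at the centre of its underside. It starts 7 to 30 mm short of the anvil (its centre must come to gauge y = +85 mm).
- readout: Digital readout, fixed: grey box 160 wide (y), 100 long, 46 mm thick on a dark stand, its panel leaning back 40 degrees from level so that it faces up and towards the robot (-x); origin at the centre of the stand's underside. Highest point about 121 mm above the table.
- zero (a joint): Travel of the spring-loaded zero button into the panel, m: 0 out, 0.005 fully in, on its stop (about 4 N).
- zero_top (a point): Centre of the outer face of the round white zero button (15 mm across), at the bottom of a round bore 18 mm wide and 20 mm deep in the lower left (+y) part of the panel. Its z points straight out of the bore: up and 40 degrees towards the robot. The button moves along -z.
- zero_mouth (a point): Centre of the mouth of that bore on the panel's face, 20 mm out from the button, with a thin steel ring around it; axes as the readout body's (not leaning).
- stylus: Steel stylus, 130 mm long, 60 g, standing upright tip down in its holder; origin at the centre of its flat lower tip, z along it to the top. From the tip: shank 10 mm thick for 45 mm, cone to 52 mm, then a round handle 18 mm thick to 130 mm with a black sleeve. Standing in the holder its tip is 8 mm and its top 138 mm above the table.
- holder: Wooden holder block, fixed, 60 x 60 x 50 mm high; in its top a round upright bore 20 mm wide, 42 mm deep (floor 8 mm above the table), chamfered 3 mm. Origin at the centre of the underside.
- loupe: bystander: black inspection loupe 48 mm across, 39 mm high; origin at the centre of its underside
- brush: bystander: brush 160 mm long, lying; origin at the centre of its underside
- mug: bystander: white cup 76 mm across, 85 mm high; origin at the centre of its underside
- block: bystander: steel block 50 x 35 x 35 mm; origin at the centre of its underside

How it is judged:
By the outcome, as a careful person would: the job done as asked, in the order asked, and still so for the second after the job is handed in, with the robot touching nothing.
It also fails if it takes over 67 s, if anything falls off the work surface, if the arm or the gripper's body presses on something with over 40 N, if the wrist force passes 120 N, or if a joint passes its speed limit or range.

## Working session

There is one attempt and no reset: what is moved stays moved. The work goes in short steps, Python scripts to look and compute and a tool call to move; the robot and the scene stay as the last step left them, time stands still between calls to the robot, and variables do not carry over. Pictures are saved under pics/ and viewed, at most 10 in all, crops included, and the job is handed in when it is done.

Besides the shell and the picture viewer there is one more tool, called after ">>>" by a JSON object that holds its "method" and its "body". step_arm: Moves the arm, as the interface text tells. Its arguments: {"type":"object","properties":{"motion":{"type":"array"},"force":{"type":"number"}},"required":["motion"]}

```bash
ls; mkdir -p pics; cat > h.py <<'E'
import numpy as np, cv2
from scipy.spatial.transform import Rotation as R
from plant import r
def snap(n,f=None):
    s=r.snapshot(n)
    if f: cv2.imwrite('pics/'+f,s['pixels'][:,:,::-1])
    return s
def w(s,p): return R.from_quat(s['orientation']).apply(p)+np.array(s['xyz'])
def cloud(s):
    h,wd=s['depth'].shape
    K=np.array([[s['fx'],0,s['cx']],[0,s['fy'],s['cy']],[0,0,1]])
    u,v=np.meshgrid(np.arange(wd),np.arange(h))
    n=cv2.undistortPoints(np.stack([u,v],-1).reshape(-1,1,2).astype(np.float64),K,np.array(s['D'])).reshape(h,wd,2)
    d=s['depth'].astype(float)
    P=np.dstack([n*d[...,None],d]).reshape(-1,3)
    W=w(s,P).reshape(h,wd,3); W[d==0]=np.nan
    return W
E
python3 - <<'E'
from h import *
np.set_printoptions(precision=4,suppress=True)
print(r.get_state(),r.tip_reach)
for c in ['scene','top']:
    s=snap(c,c+'0.png'); print(c,s['xyz'],s['orientation'],s['fx'])
    np.save(c+'0.npy',cloud(s))
    for t in ['gauge','jaw','jaw_push','cam_hinge','cam_tip','cam','plate','readout','zero_top','zero_mouth','stylus','holder','loupe','brush','mug','block']:
        for d in r.search_frame(c,t)[:2]: print(c,t,round(d['score'],2),w(s,d['at']))
E
```

```text
pics
{'clock': 0.0, 'q': array([ 1.1738,  0.69  , -0.1945,  1.5663,  0.1573,  0.9025, -0.2151]), 'qd': array([-0.0017, -0.0015, -0.0011,  0.0001, -0.0004,  0.002 ,  0.0015]), 'joint_torque': array([  0.0003, -52.7563,  -1.2664, -15.3431,  -0.0525,   0.0068,
         0.0002]), 'tool_pos': array([ 0.2607, -0.5674,  0.2599]), 'eef_rot': array([ 0.9769,  0.2138, -0.0003, -0.0009]), 'contact_force': array([-0.1856,  0.0636, -1.3193]), 'moment': array([ 0.0349, -0.0185,  0.0003]), 'finger_force': 0.0, 'opening': 0.997294001425703} 0.022
scene [ 1.1959 -0.2142  0.6759] [ 0.7482  0.4966 -0.2348 -0.3721] 350.8306054973815
scene gauge 0.72 [0.6316 0.1155 0.0219]
scene gauge 0.44 [ 0.6865 -0.2499  0.0628]
scene jaw 0.76 [0.6138 0.1055 0.0437]
scene jaw_push 0.69 [0.6167 0.1046 0.0475]
scene cam_hinge 0.76 [0.5777 0.1052 0.0916]
scene cam_tip 0.52 [0.6176 0.1016 0.0464]
scene cam_tip 0.47 [0.5784 0.1075 0.0921]
scene cam 0.75 [0.5752 0.1102 0.0898]
scene cam 0.47 [0.6144 0.1031 0.0457]
scene plate 0.65 [0.641  0.2117 0.0317]
scene plate 0.34 [0.6167 0.1037 0.0464]
scene readout 0.62 [ 0.6863 -0.
[... 439 characters left out ...]
563 0.0485 0.8518] [-0.6979  0.7145 -0.0218  0.0431] 354.9373612019469
top gauge 0.57 [0.6057 0.127  0.022 ]
top jaw 0.94 [0.6073 0.0959 0.0539]
top jaw_push 0.9 [0.603  0.0965 0.0468]
top plate 0.68 [0.6345 0.2133 0.0313]
top readout 0.66 [ 0.6398 -0.244   0.0902]
top zero_mouth 0.95 [ 0.6463 -0.2407  0.0907]
top stylus 0.73 [ 0.4752 -0.2461  0.1175]
top stylus 0.45 [0.6373 0.2178 0.0337]
top holder 0.85 [ 0.4684 -0.2452  0.0526]
top holder 0.67 [ 0.6438 -0.2352  0.0918]
top loupe 0.82 [0.4546 0.375  0.0407]
top brush 0.74 [0.3562 0.2193 0.0153]
top mug 0.93 [0.376  0.0011 0.0267]
top mug 0.54 [0.5654 0.1051 0.1194]
top block 0.74 [0.4032 0.0865 0.0363]
top block 0.28 [0.6071 0.1263 0.0212]
```

```bash
python3 - <<'E'
import cv2
for c in ['scene','top']:
    cv2.imwrite(f'pics/{c}0b.png',cv2.resize(cv2.imread(f'pics/{c}0.png'),(800,600),interpolation=cv2.INTER_CUBIC))
E
```

```text
(no output)
```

View pics/scene0b.png

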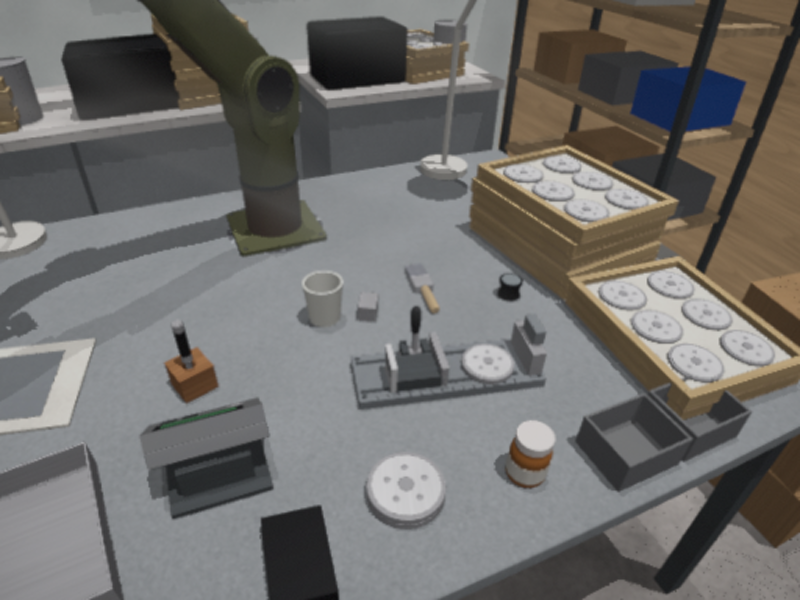

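View pics/top0b.png

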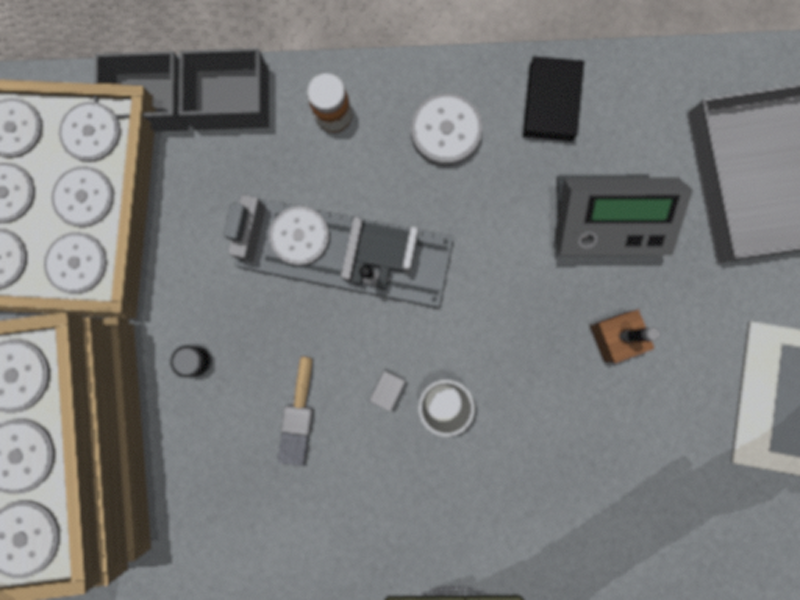

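Both views agree with the networks. In the top view (800 px) the gauge is at (345,250) with the thumb plate at (412,248), the lever's black grip at (368,272), the plate at (298,236) and the anvil at (245,225). The button bore is at (588,240), and the holder with stylus at (625,337). Next I fit the geometry from the depth.

```bash
python3 - <<'E'
from h import *
np.set_printoptions(precision=4,suppress=True)
def rect(P):
    b=cv2.minAreaRect((P[:,:2]*1000).astype(np.float32)); return np.round(b[0],1),np.round(b[1],1),round(b[2],1),len(P)
for c in ['top','scene']:
    W=np.load(c+'0.npy'); F=W.reshape(-1,3); F=F[~np.isnan(F[:,0])]
    def box(x0,x1,y0,y1,z0,z1): return F[(F[:,0]>x0)&(F[:,0]<x1)&(F[:,1]>y0)&(F[:,1]<y1)&(F[:,2]>z0)&(F[:,2]<z1)]
    print(c,'table z',np.median(box(.45,.55,-.1,0,-.02,.02)[:,2]))
    print('base',rect(box(.5,.75,-.06,.32,.014,.14)))
    print('base20',rect(box(.5,.75,-.06,.32,.015,.025)))
    for z0,z1,n in [(.07,.081,'76'),(.058,.067,'63 jaw'),(.066,.074,'70')]:
        print(n,rect(box(.57,.72,-.02,.16,z0,z1)) if n!='70' else rect(box(.55,.72,.2,.33,z0,z1)))
    g=box(.5,.65,.05,.16,.09,.14); print('cam',rect(g),g.mean(0),g[:,2].max())
    p=box(.58,.70,.16,.27,.028,.036); print('plate',rect(p),cv2.minEnclosingCircle((p[:,:2]*1000).astype(np.float32)))
    print('holder',rect(box(.4,.56,-.32,-.17,.046,.055)))
    g=box(.4,.56,-.32,-.17,.13,.146); print('sty top',rect(g),g.mean(0)); g=box(.4,.56,-.32,-.17,.06,.128); print('sty',g.mean(0),rect(g))
    p=box(.58,.78,-.36,-.14,.05,.125)
    if c=='top':
        n=None; q=p
        for i in range(6):
            m=q.mean(0); n=np.linalg.svd(q-m,full_matrices=False)[2][2]; n*=np.sign(n[2]); q=p[abs((p-m)@n)<(.01 if i<2 else .003)]
        print('panel n',n,'tilt',np.degrees(np.arccos(n[2])),'yaw',np.degrees(np.arctan2(-n[1],-n[0])),'m',m,rect(q))
        np.save('panel.npy',np.array([m,n]))
E
python3 - <<'E'
import cv2
i=cv2.imread('pics/top0.png')[100:185,340:450]
cv2.imwrite('pics/crop1.png',cv2.resize(i,None,fx=7,fy=7,interpolation=cv2.INTER_CUBIC))
E
```

```text
top table z -6.41109325938416e-05
base (array([670.7, 138.3]), array([319.2, 227.1]), 77.3, 6470)
base20 (array([670.7, 138.3]), array([319.2, 227.1]), 77.3, 3020)
76 (array([605.5,  48.6]), array([10.3, 59.7]), 77.4, 122)
63 jaw (array([602.4,  92.9]), array([95.5, 84.8]), 77.2, 212)
70 (array([645.6, 289.6]), array([25.3, 90.1]), 77.4, 275)
cam (array([566.3, 108.7]), array([17.2, 16.8]), 64.4, 68) [0.5657 0.1078 0.1229] 0.13137993865509912
plate (array([637.9, 222. ]), array([100.3,  87. ]), 86.5, 1094) ((645.8848266601562, 226.40737915039062), 57.31521987915039)
holder (array([ 474.4, -255.4]), array([59.8, 60.9]), 19.2, 591)
sty top (array([ 474.3, -254.2]), array([15.8, 16. ]), 88.9, 75) [ 0.4741 -0.2537  0.1367]
sty [ 0.4741 -0.2487  0.0964] (array([ 474.2, -250.1]), array([18.1,  8.4]), 1.8, 107)
panel n [-0.6472  0.0192  0.762 ] tilt 40.35576706074779 yaw -1.701851396763827 m [ 0.6309 -0.2474  0.0875] (array([ 629.3, -247. ]), array([160.6,  76.4]), 88.4, 3040)
scene table z -6.181541927186007e-05
base (array([660.7, 141.7]), array([317.6, 225. ]), 81.4, 4170)
base20 (array([655.9, 142.4]), array([316.2, 224.9]), 83.3, 1675)
76 (array([592.5,  67.3]), array([37.7, 98.5]), 42.6, 88)
63 jaw (array([603.6,  93.3]), array([93.3, 87.9]), 77.3, 140)
70 (array([645.9, 289.9]), array([26.2, 88.4]), 78.6, 141)
cam (array([571.5, 109.6]), array([17.9, 16.9]), 12.6, 96) [0.5735 0.1078 0.1107] 0.12804271782957055
plate (array([643.1, 217.3]), array([97.1, 89.8]), 9.5, 618) ((646.5704345703125, 225.86839294433594), 57.24835968017578)
holder (array([ 474.5, -254.7]), array([65.3, 62.3]), 19.3, 354)
sty top (array([ 475. , -255.1]), array([15.5, 16.5]), 28.8, 45) [ 0.4768 -0.255   0.1361]
sty [ 0.4802 -0.2547  0.0952] (array([ 478.7, -254.9]), array([11.2, 18.9]), 1.1, 169)
```

View pics/crop1.png

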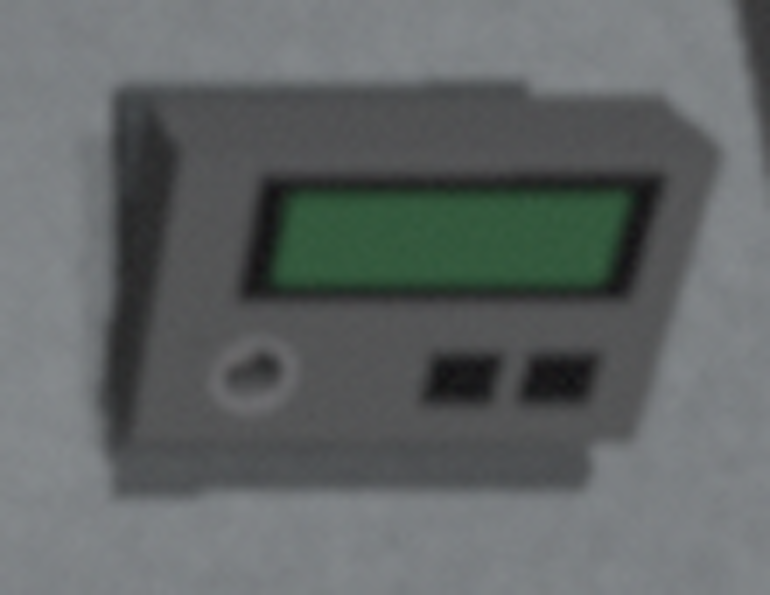

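```bash
cat >> h.py <<'E'
def down(yaw): # tool x axis at yaw (deg), tool z down
    return R.from_euler('z',yaw,degrees=True)*R.from_euler('x',180,degrees=True)
def plan(p,Rt,p0=None,R0=None):
    st=r.get_state(); p0=st['tool_pos'] if p0 is None else np.array(p0); R0=R.from_quat(st['eef_rot']) if R0 is None else R0
    dp=R0.inv().apply(np.array(p)-p0)*1000; tw=(R0.inv()*Rt).as_rotvec()
    print('dp',np.round(dp,1),'|%.0f|'%np.linalg.norm(dp),'tw',np.round(tw,3)); return dp,tw
E
python3 - <<'E'
from h import *
np.set_printoptions(precision=4,suppress=True)
m,n=np.load('panel.npy')
W=np.load('top0.npy')
s=r.snapshot('top')
K=np.array([[s['fx'],0,s['cx']],[0,s['fy'],s['cy']],[0,0,1]])
for uv in [(375.7,152.9)]:
    a=cv2.undistortPoints(np.array([[uv]],float),K,np.array(s['D'])).ravel()
    d=R.from_quat(s['orientation']).apply([*a,1]); o=np.array(s['xyz'])
    P=o+d*((m-o)@n)/(d@n); print('mouth',P,'top',P-.02*n)
ey=np.array([np.sin(np.radians(12.6)),np.cos(np.radians(12.6))]);ex=np.array([ey[1],-ey[0]])
F=W.reshape(-1,3);F=F[~np.isnan(F[:,0])]
# gauge frame relative to thumb plate centre
q=F[:,:2]-[.6055,.0486]; g=np.c_[q@ex,q@ey]*1000+[15,0]
b=(F[:,2]>.016)&(F[:,2]<.024)&(abs(g[:,0])<70)&(g[:,1]>-140)&(g[:,1]<300)
print('base x',np.percentile(g[b,0],[.5,99.5]),'y',np.percentile(g[b,1],[.5,99.5]))
p=(F[:,2]>.028)&(F[:,2]<.036)&(abs(g[:,0])<60)&(g[:,1]>95)&(g[:,1]<220)
print('plate y',np.percentile(g[p,1],[1,99]),'x',np.percentile(g[p,0],[1,99]))
plan([.620,.0453,.26],down(-12.6))
E
```

```text
mouth [ 0.6106 -0.2016  0.0691] top [ 0.6236 -0.202   0.0539]
base x [-54.0837  55.4702] y [-56.8256 253.8282]
plate y [128.5407 212.5973] x [-31.893   51.0604]
dp [ 582.3 -407.2    0.7] |711| tw [ 0.    -0.     0.651]
```

>>> {"method": "step_arm", "body": {"motion": [{"dp":[46.6,-32.6,0],"twist":[0,0,0.13],"hand":0},{"dp":[93.2,-65.2,0],"twist":[0,0,0.26],"hand":0},{"dp":[139.8,-97.8,0],"twist":[0,0,0.39],"hand":0},{"dp":[186.4,-130.4,0],"twist":[0,0,0.52],"hand":0},{"dp":[233,-163,0],"twist":[0,0,0.651],"hand":0}]}}

```text
clock: 2.38
tool_pos: [0.4056, -0.3209, 0.2609]
eef_rot: [0.994, -0.112, 0.0, 0.0]
contact_force: [0.5, -0.1, -0.3]
opening: 0.503
finger_force: 0.0
```

>>> {"method": "step_arm", "body": {"motion": [{"dp":[16,-51,0],"twist":[0,0,0],"hand":0},{"dp":[32,-102,0],"twist":[0,0,0],"hand":0},{"dp":[48,-153,0],"twist":[0,0,0],"hand":0},{"dp":[65,-203,0],"twist":[0,0,0],"hand":0},{"dp":[81,-254,0],"twist":[0,0,0],"hand":0}]}}

```text
clock: 3.0
tool_pos: [0.5402, -0.0908, 0.2609]
eef_rot: [0.994, -0.11, 0.0, 0.0]
contact_force: [0.5, 0.2, 0.1]
opening: 0.499
finger_force: 0.0
```

>>> {"method": "step_arm", "body": {"motion": [{"dp":[16,-51,0],"twist":[0,0,0],"hand":0},{"dp":[32,-102,20],"twist":[0,0,0],"hand":0},{"dp":[49,-152,60],"twist":[0,0,0],"hand":0},{"dp":[49,-152,100],"twist":[0,0,0],"hand":0},{"dp":[49,-152,100],"twist":[0,0,0],"hand":0}]}}

```text
clock: 3.62
tool_pos: [0.6178, 0.0459, 0.1577]
eef_rot: [0.994, -0.109, -0.004, 0.001]
contact_force: [-1.3, -0.7, 0.8]
opening: 0.497
finger_force: 0.0
```

```bash
python3 - <<'E'
from h import *
st=r.get_state();print(st['clock'],st['tool_pos'],st['opening'],st['contact_force'])
plan([.620,.0453,.074],down(-12.6))
E
```

```text
3.625 [0.61781907 0.04589108 0.15774183] 0.49659401532983016 [-1.30261362 -0.69357947  0.84861628]
dp [ 2.8 -0.1 83.7] |84| tw [0.002 0.007 0.001]
```

>>> {"method": "step_arm", "body": {"motion": [{"dp":[2,0,40],"twist":[0,0,0],"hand":0},{"dp":[2,0,70],"twist":[0,0,0],"hand":0},{"dp":[2,0,83],"twist":[0,0,0],"hand":0},{"dp":[2,0,83],"twist":[0,0,0],"hand":-1},{"dp":[2,0,83],"twist":[0,0,0],"hand":-1}], "force": 25}}

```text
clock: 4.25
tool_pos: [0.6233, 0.0446, 0.0794]
eef_rot: [0.994, -0.11, 0.001, -0.0]
contact_force: [-0.2, -0.3, -0.2]
opening: 0.297
finger_force: 0.0
```

>>> {"method": "step_arm", "body": {"motion": [{"dp":[0,0,0],"twist":[0,0,0],"hand":-1},{"dp":[0,0,0],"twist":[0,0,0],"hand":-1},{"dp":[0,0,0],"twist":[0,0,0],"hand":-1}]}}

```text
clock: 4.62
tool_pos: [0.6228, 0.0452, 0.0787]
eef_rot: [0.994, -0.11, 0.001, -0.0]
contact_force: [-0.8, 0.2, 6.3]
opening: 0.11
finger_force: 25.0
```

>>> {"method": "step_arm", "body": {"motion": [{"dp":[0,-8,-2],"twist":[0,0,0],"hand":-1},{"dp":[0,-16,-2],"twist":[0,0,0],"hand":-1},{"dp":[0,-26,-2],"twist":[0,0,0],"hand":-1},{"dp":[0,-36,-2],"twist":[0,0,0],"hand":-1},{"dp":[0,-44,-2],"twist":[0,0,0],"hand":-1}]}}

```text
clock: 5.25
tool_pos: [0.6321, 0.0858, 0.0788]
eef_rot: [0.994, -0.11, 0.0, 0.002]
contact_force: [2.9, -6.4, -6.7]
opening: 0.114
finger_force: 25.0
```

>>> {"method": "step_arm", "body": {"motion": [{"dp":[0,-2,0],"twist":[0,0,0],"hand":-1},{"dp":[0,-4,0],"twist":[0,0,0],"hand":-1}]}}

```text
clock: 5.5
tool_pos: [0.6329, 0.0889, 0.0788]
eef_rot: [0.994, -0.111, 0.0, 0.002]
contact_force: [2.6, -6.0, -6.9]
opening: 0.11
finger_force: 25.0
```

>>> {"method": "step_arm", "body": {"motion": [{"dp":[0,-2,0],"twist":[0,0,0],"hand":-1},{"dp":[0,-3,0],"twist":[0,0,0],"hand":-1}]}}

```text
clock: 5.75
tool_pos: [0.6335, 0.0919, 0.0788]
eef_rot: [0.994, -0.111, 0.0, 0.002]
contact_force: [2.8, -6.3, -7.0]
opening: 0.114
finger_force: 25.0
```

>>> {"method": "step_arm", "body": {"motion": [{"dp":[0,-1.5,0],"twist":[0,0,0],"hand":-1},{"dp":[0,-3,0],"twist":[0,0,0],"hand":-1}]}}

```text
clock: 6.0
tool_pos: [0.6342, 0.0946, 0.0788]
eef_rot: [0.994, -0.111, 0.0, 0.002]
contact_force: [2.7, -7.0, -7.2]
opening: 0.112
finger_force: 25.0
```

>>> {"method": "step_arm", "body": {"motion": [{"dp":[0,-1,0],"twist":[0,0,0],"hand":-1},{"dp":[0,-2,0],"twist":[0,0,0],"hand":-1}]}}

```text
clock: 6.25
tool_pos: [0.6346, 0.0964, 0.0788]
eef_rot: [0.994, -0.111, 0.0, 0.002]
contact_force: [2.4, -7.6, -6.2]
opening: 0.109
finger_force: 25.0
```

Force is starting to rise at 52.5 mm; a little more.

>>> {"method": "step_arm", "body": {"motion": [{"dp":[0,-1,0],"twist":[0,0,0],"hand":-1},{"dp":[0,-2,0],"twist":[0,0,0],"hand":-1}]}}

```text
clock: 6.5
tool_pos: [0.6346, 0.0966, 0.0788]
eef_rot: [0.994, -0.111, -0.0, 0.003]
contact_force: [1.4, -9.9, -6.1]
opening: 0.108
finger_force: 25.1
```

>>> {"method": "step_arm", "body": {"motion": [{"dp":[0,-1,0],"twist":[0,0,0],"hand":-1},{"dp":[0,-1.5,0],"twist":[0,0,0],"hand":-1}]}}

```text
clock: 6.75
tool_pos: [0.6347, 0.0966, 0.0788]
eef_rot: [0.994, -0.112, -0.001, 0.004]
contact_force: [0.3, -11.5, -5.3]
opening: 0.111
finger_force: 25.1
```

>>> {"method": "step_arm", "body": {"motion": [{"dp":[0,-2,0],"twist":[0,0,0],"hand":-1},{"dp":[0,-4,0],"twist":[0,0,0],"hand":-1},{"dp":[0,-4,0],"twist":[0,0,0],"hand":-1}]}}

```text
clock: 7.12
tool_pos: [0.6347, 0.0968, 0.0788]
eef_rot: [0.994, -0.113, -0.001, 0.007]
contact_force: [-1.2, -16.2, -3.4]
opening: 0.113
finger_force: 25.2
```

>>> {"method": "step_arm", "body": {"motion": [{"dp":[0,4,0],"twist":[0,0,0],"hand":-0.5},{"dp":[0,4,0],"twist":[0,0,0],"hand":-0.3},{"dp":[0,4,0],"twist":[0,0,0],"hand":-0.3},{"dp":[0,4,-50],"twist":[0,0,0],"hand":-0.3},{"dp":[0,4,-90],"twist":[0,0,0],"hand":-0.6}]}}

```text
clock: 7.75
tool_pos: [0.6352, 0.1044, 0.1711]
eef_rot: [0.994, -0.109, 0.0, -0.001]
contact_force: [0.3, 0.2, -0.4]
opening: 0.259
finger_force: 0.0
```

```bash
python3 - <<'E'
from h import *
np.set_printoptions(precision=4,suppress=True)
s=snap('top','top1.png'); W=cloud(s); F=W.reshape(-1,3);F=F[~np.isnan(F[:,0])]
def rect(P):
    b=cv2.minAreaRect((P[:,:2]*1000).astype(np.float32)); return np.round(b[0],1),np.round(b[1],1),round(b[2],1),len(P)
for d in r.search_frame('top','plate')[:2]: print('plate',round(d['score'],2),w(s,d['at']))
s=snap('scene','scene1.png')
for t in ['plate','cam']:
    for d in r.search_frame('scene',t)[:2]: print('scene',t,round(d['score'],2),w(s,d['at']))
i=cv2.imread('pics/scene1.png')[180:280,200:370]; cv2.imwrite('pics/crop2.png',cv2.resize(i,None,fx=4.5,fy=4.5,interpolation=cv2.INTER_CUBIC))
print(r.get_state()['tool_pos'],r.get_state()['clock'])
ey=np.array([np.sin(np.radians(12.6)),np.cos(np.radians(12.6))]);ex=np.array([ey[1],-ey[0]])
H=np.array([.5725,.1072])+.0526*ey; print(H)
plan([*(H+.032*ex),.17],down(-12.6))
E
```

```text
plate 0.28 [ 0.4712 -0.2502  0.1173]
scene plate 0.77 [0.6495 0.2322 0.0306]
scene plate 0.33 [ 0.4962 -0.2564  0.0436]
scene cam 0.52 [0.5828 0.1615 0.0558]
[0.6345 0.1038 0.1693] 8.0
[0.584  0.1585]
dp [-29.2 -42.4  -0.6] |52| tw [-0.     0.001  0.001]
```

View pics/crop2.png

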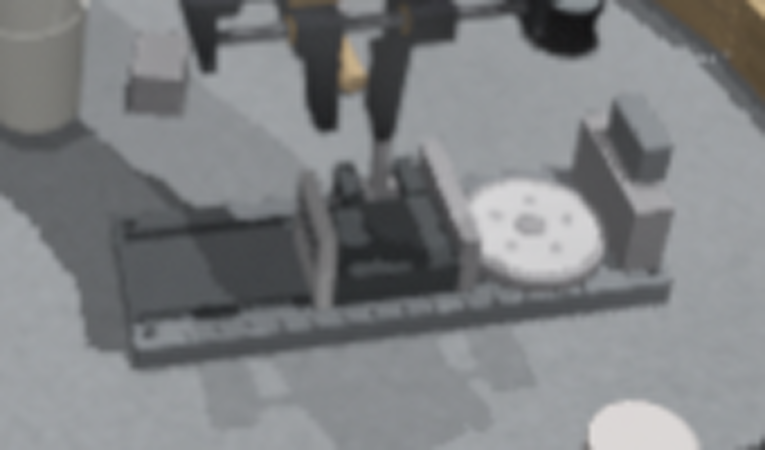

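Plate (540,230 in the crop) is between the jaw and the anvil, which fits the stall at 80 mm travel. Next is the lever.

>>> {"method": "step_arm", "body": {"motion": [{"dp":[0,-42,0],"twist":[0,0,0],"hand":-1},{"dp":[-29,-42,0],"twist":[0,0,0],"hand":-1},{"dp":[-29,-42,20],"twist":[0,0,0],"hand":-1},{"dp":[-29,-42,40],"twist":[0,0,0],"hand":-1},{"dp":[-29,-42,40],"twist":[0,0,0],"hand":-1}]}}

```text
clock: 8.62
tool_pos: [0.6137, 0.1502, 0.1269]
eef_rot: [0.994, -0.11, -0.003, 0.001]
contact_force: [-0.0, 0.0, 0.2]
opening: 0.002
finger_force: 0.0
```

```bash
python3 - <<'E'
from h import *
np.set_printoptions(precision=1,suppress=True)
ey=np.array([np.sin(np.radians(12.6)),np.cos(np.radians(12.6))]);ex=np.array([ey[1],-ey[0]])
p=r.get_state()['tool_pos']; H=np.array([.584,.1585]); q=p[:2]-H
X0,Y0,Z0=q@ex*1000,q@ey*1000,p[2]*1000; print('rel hinge',X0,Y0,Z0, r.get_state()['opening'])
for th in np.radians([0,10,20,30,40,50,60,70,80,85,90]):
    rho=78; X=-rho*np.sin(th)+9.5*np.cos(th)+9; Z=33+rho*np.cos(th)+9.5*np.sin(th)+22
    print(round(np.degrees(th)),'dp',X-X0,Y0,Z0-Z)
E
```

```text
rel hinge 30.834936598170753 -1.598878160905185 126.86754596300418 0.002265574267727183
0 dp -12.334936598170753 -1.598878160905185 -6.132454036995824
10 dp -26.023820802575344 -1.598878160905185 -6.597116459783905
20 dp -39.58542788010678 -1.598878160905185 -4.6776698198905535
30 dp -52.60769526221858 -1.598878160905185 -0.43243553218204056
40 dp -64.69494794409053 -1.598878160905185 6.009597107701779
50 dp -75.47992086942891 -1.598878160905185 14.452690197823813
60 dp -84.63491809335697 -1.598878160905185 24.640304627052004
70 dp -91.88176965787774 -1.598878160905185 36.26289488613588
80 dp -97.00028364528714 -1.598878160905185 48.96731445136763
85 dp -98.71014349322417 -1.598878160905185 55.605548396815266
90 dp -99.83493659817076 -1.598878160905185 62.367545963004176
```

>>> {"method": "step_arm", "body": {"motion": [{"dp":[-14,-1.5,-6],"twist":[0,0,0],"hand":-1},{"dp":[-34,-1.5,-5],"twist":[0,0,0],"hand":-1},{"dp":[-52,-1.5,-1],"twist":[0,0,0],"hand":-1},{"dp":[-65,-1.5,6],"twist":[0,0,0],"hand":-1},{"dp":[-75,-1.5,14],"twist":[0,0,0],"hand":-1}]}}

```text
clock: 9.25
tool_pos: [0.5427, 0.169, 0.1167]
eef_rot: [0.994, -0.11, 0.001, -0.001]
contact_force: [0.5, -0.3, 0.5]
opening: 0.002
finger_force: 0.4
```

>>> {"method": "step_arm", "body": {"motion": [{"dp":[-9,0,10],"twist":[0,0,0],"hand":-1},{"dp":[-16,0,21],"twist":[0,0,0],"hand":-1}]}}

```text
clock: 9.5
tool_pos: [0.5272, 0.1722, 0.095]
eef_rot: [0.994, -0.11, 0.0, -0.0]
contact_force: [-1.0, 0.4, 3.1]
opening: 0.003
finger_force: 1.7
```

>>> {"method": "step_arm", "body": {"motion": [{"dp":[-4,0,9],"twist":[0,0,0],"hand":-1},{"dp":[-7,0,18],"twist":[0,0,0],"hand":-1},{"dp":[-8,0,25],"twist":[0,0,0],"hand":-1}]}}

```text
clock: 9.88
tool_pos: [0.5185, 0.1739, 0.0692]
eef_rot: [0.994, -0.109, -0.001, -0.0]
contact_force: [-2.8, 0.6, 4.7]
opening: 0.005
finger_force: 2.3
```

>>> {"method": "step_arm", "body": {"motion": [{"dp":[0,0,3],"twist":[0,0,0],"hand":-1},{"dp":[0,0,6],"twist":[0,0,0],"hand":-1}]}}

```text
clock: 10.12
tool_pos: [0.519, 0.1732, 0.0634]
eef_rot: [0.994, -0.11, -0.001, 0.0]
contact_force: [-3.2, 1.2, 5.3]
opening: 0.003
finger_force: 2.2
```

>>> {"method": "step_arm", "body": {"motion": [{"dp":[0,0,2],"twist":[0,0,0],"hand":-1},{"dp":[0,0,4],"twist":[0,0,0],"hand":-1}]}}

```text
clock: 10.38
tool_pos: [0.519, 0.1734, 0.0619]
eef_rot: [0.994, -0.11, -0.001, -0.0]
contact_force: [-9.9, 0.1, 38.7]
opening: 0.008
finger_force: 19.6
```

>>> {"method": "step_arm", "body": {"motion": [{"dp":[0,0,2],"twist":[0,0,0],"hand":-1},{"dp":[0,0,4],"twist":[0,0,0],"hand":-1}]}}

```text
clock: 10.62
tool_pos: [0.519, 0.1735, 0.061]
eef_rot: [0.994, -0.11, -0.0, -0.001]
contact_force: [-14.3, -0.6, 68.1]
opening: 0.003
finger_force: 34.1
```

>>> {"method": "step_arm", "body": {"motion": [{"dp":[0,0,-20],"twist":[0,0,0],"hand":-1},{"dp":[-10,50,-70],"twist":[0,0,0.04],"hand":-1},{"dp":[-15,100,-120],"twist":[0,0,0.08],"hand":-0.5},{"dp":[-20,155,-140],"twist":[0,0,0.12],"hand":0},{"dp":[-20,210,-150],"twist":[0,0,0.16],"hand":0}]}}

```text
clock: 11.25
tool_pos: [0.4566, -0.0243, 0.206]
eef_rot: [0.982, -0.19, 0.002, -0.0]
contact_force: [0.7, -0.6, 0.1]
opening: 0.324
finger_force: 0.0
```

```bash
python3 - <<'E'
from h import *
np.set_printoptions(precision=4,suppress=True)
s=snap('top','top2.png'); np.save('top2.npy',cloud(s))
i=s['pixels'][90:230,120:320,::-1]; cv2.imwrite('pics/crop3.png',cv2.resize(i,None,fx=4,fy=4,interpolation=cv2.INTER_CUBIC))
W=cloud(s); F=W.reshape(-1,3);F=F[~np.isnan(F[:,0])]
ey=np.array([np.sin(np.radians(12.6)),np.cos(np.radians(12.6))]);ex=np.array([ey[1],-ey[0]])
q=F[:,:2]-[.584,.1585]; g=np.c_[q@ex,q@ey]*1000
m=(g[:,0]<-28)&(g[:,0]>-110)&(abs(g[:,1])<20)&(F[:,2]>.012)
for a in range(-110,-28,10):
    k=m&(g[:,0]>=a)&(g[:,0]<a+10); print(a,k.sum(),F[k,2].max() if k.any() else 0, np.mean(g[k,1]) if k.any() else 0)
st=r.get_state();print(st['clock'],st['tool_pos'],st['contact_force'])
plan([.4744,-.2547,.2],down(-1.7))
E
```

```text
-110 0 0 0
-100 11 0.038254435969965805 -0.3455973357886361
-90 34 0.041973901128631086 -0.7399684806583371
-80 35 0.04268972668115245 -1.1045315095064914
-70 35 0.043175215212913676 -1.0192414930001168
-60 31 0.041825849115692204 -0.8994604404270492
-50 23 0.040395631553128086 -0.164087389791731
-40 22 0.04016087628228171 -0.8834709744810422
-30 5 0.04070630253868801 0.14652886504502066
11.3 [ 0.4536 -0.0345  0.207 ] [-2.3525 -6.0617  1.6801]
dp [104.3 195.    8.7] |221| tw [ 0.007 -0.004 -0.368]
```

View pics/crop3.png

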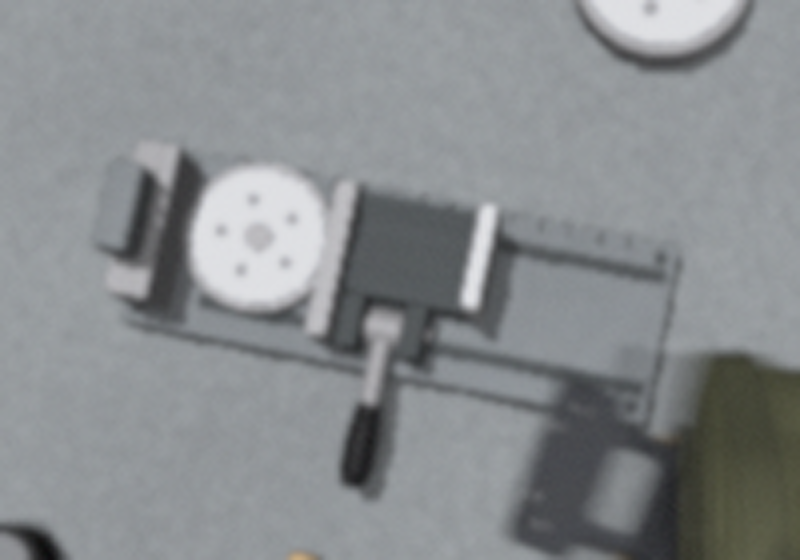

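```bash
python3 - <<'E'
from h import *
np.set_printoptions(precision=1,suppress=True)
W=np.load('top2.npy'); F=W.reshape(-1,3);F=F[~np.isnan(F[:,0])]
ey=np.array([np.sin(np.radians(12.6)),np.cos(np.radians(12.6))]);ex=np.array([ey[1],-ey[0]])
q=F[:,:2]-[.584,.1585]; g=np.c_[q@ex,q@ey]*1000+[-30,0]   # y rel. to hinge; gauge y = g-80+t
def sel(z0,z1,y0,y1,x=60): return g[(F[:,2]>z0)&(F[:,2]<z1)&(abs(g[:,0])<x)&(g[:,1]>y0)&(g[:,1]<y1)]
for n,a in [('plate',sel(.028,.036,43,135)),('anvil70',sel(.066,.074,100,190)),('jaw63',sel(.059,.067,15,60)),('thumb',sel(.071,.08,-70,-35)),('base',sel(.016,.023,-200,200))]:
    print(n,len(a),'y',np.percentile(a[:,1],[0.5,2,50,98,99.5]),'x',np.percentile(a[:,0],[1,99]))
E
```

```text
plate 1091 y [ 46.9  48.6  86.4 129.7 130.3] x [-32.6  51.6]
anvil70 272 y [128.9 129.3 136.3 152.9 153.8] x [-42.7  45.2]
jaw63 220 y [27.1 27.4 33.  39.3 39.7] x [-43.6  44.8]
thumb 122 y [-55.7 -55.5 -50.6 -45.4 -45.3] x [-13.8  44. ]
base 2786 y [-159.4 -157.2  -79.9  133.3  151.5] x [-53.6  54.9]
```

>>> {"method": "step_arm", "body": {"motion": [{"dp":[21,39,2],"twist":[0,0,-0.08],"hand":0},{"dp":[42,78,4],"twist":[0,0,-0.16],"hand":0},{"dp":[63,117,6],"twist":[0,0,-0.24],"hand":0},{"dp":[84,156,8],"twist":[0,0,-0.31],"hand":0},{"dp":[104,195,9],"twist":[0,0,-0.368],"hand":0}]}}

```text
clock: 11.92
tool_pos: [0.4803, -0.2444, 0.1952]
eef_rot: [1.0, -0.006, 0.001, 0.001]
contact_force: [0.2, 0.5, 0.2]
opening: 0.502
finger_force: 0.0
```

>>> {"method": "step_arm", "body": {"motion": [{"dp":[0,0,0],"twist":[0,0,0],"hand":0},{"dp":[0,0,0],"twist":[0,0,0],"hand":0}]}}

```text
clock: 12.18
tool_pos: [0.4798, -0.2417, 0.1952]
eef_rot: [1.0, -0.006, 0.0, -0.0]
contact_force: [-0.4, 0.8, -0.5]
opening: 0.5
finger_force: 0.0
```

```bash
python3 - <<'E'
from h import *
st=r.get_state();print(st['clock'],st['tool_pos'],st['opening'])
plan([.4744,-.2547,.105],down(-1.7))
E
```

```text
12.175 [ 0.47983937 -0.24165603  0.19522431] 0.5001232025441472
dp [-5.3 13.1 90.2] |91| tw [-0.    -0.     0.017]
```

>>> {"method": "step_arm", "body": {"motion": [{"dp":[-5.3,13,0],"twist":[0,0,0.015],"hand":0},{"dp":[-5.3,13,20],"twist":[0,0,0.015],"hand":0},{"dp":[-5.3,13,60],"twist":[0,0,0.015],"hand":0},{"dp":[-5.3,13,91],"twist":[0,0,0.015],"hand":0},{"dp":[-5.3,13,91],"twist":[0,0,0.015],"hand":0}]}}

```text
clock: 12.8
tool_pos: [0.4729, -0.254, 0.103]
eef_rot: [1.0, -0.013, -0.002, -0.001]
contact_force: [-0.7, 0.3, -0.8]
opening: 0.5
finger_force: 0.0
```

```bash
python3 - <<'E'
from h import *
st=r.get_state();print(st['clock'],st['tool_pos'],st['opening'],st['contact_force'])
plan([.4745,-.2548,.105],down(-1.7))
E
```

```text
12.8 [ 0.472857   -0.25396359  0.10297541] 0.5001460951529964 [-0.67076599  0.2770025  -0.83090814]
dp [ 1.7  0.8 -2. ] |3| tw [-0.001  0.004  0.003]
```

>>> {"method": "step_arm", "body": {"motion": [{"dp":[1.5,0.8,-1.5],"twist":[0,0,0],"hand":-1},{"dp":[1.5,0.8,-1.5],"twist":[0,0,0],"hand":-1},{"dp":[1.5,0.8,-1.5],"twist":[0,0,0],"hand":-1},{"dp":[1.5,0.8,-1.5],"twist":[0,0,0],"hand":-1}], "force": 40}}

```text
clock: 13.3
tool_pos: [0.4765, -0.2559, 0.1071]
eef_rot: [1.0, -0.014, 0.001, 0.0]
contact_force: [0.9, 0.4, 7.0]
opening: 0.195
finger_force: 40.0
```

```bash
python3 - <<'E'
from h import *
st=r.get_state();print(st['clock'],st['tool_pos'],st['eef_rot'],st['opening'],st['finger_force'],st['contact_force'])
E
```

```text
13.3 [ 0.47647784 -0.2559074   0.10710482] [ 9.99906889e-01 -1.36039498e-02  9.91501120e-04  4.02426134e-04] 0.19456037210709268 40.0009663682431 [0.88639797 0.43145501 6.99664586]
```

>>> {"method": "step_arm", "body": {"motion": [{"dp":[0,0,-25],"twist":[0,0,0],"hand":-1},{"dp":[0,0,-60],"twist":[0,0,0],"hand":-1},{"dp":[0,0,-100],"twist":[0,0,0],"hand":-1},{"dp":[0,0,-130],"twist":[0,0,0],"hand":-1},{"dp":[0,0,-130],"twist":[0,0,0],"hand":-1}]}}

```text
clock: 13.92
tool_pos: [0.4769, -0.2563, 0.2382]
eef_rot: [1.0, -0.014, 0.002, 0.001]
contact_force: [-0.6, -0.5, -0.5]
opening: 0.195
finger_force: 40.0
```

```bash
cat >> h.py <<'E'
MOUTH=np.array([.6106,-.2016,.0691])
def tilted(n):
    z=-n/np.linalg.norm(n); y=np.array([-.0297,-.9996,0]); y=y-(y@z)*z; y/=np.linalg.norm(y)
    return R.from_matrix(np.c_[np.cross(y,z),y,z])
E
python3 - <<'E'
from h import *
np.set_printoptions(precision=4,suppress=True)
m,n=np.load('panel.npy')
s=r.snapshot('top'); print(r.get_state()['tool_pos'],r.get_state()['opening'])
K=np.array([[s['fx'],0,s['cx']],[0,s['fy'],s['cy']],[0,0,1]])
def ray(uv):
    a=cv2.undistortPoints(np.array([[uv]],float),K,np.array(s['D'])).ravel()
    d=R.from_quat(s['orientation']).apply([*a,1]); o=np.array(s['xyz'])
    return o+d*((m-o)@n)/(d@n)
for f in ['top0.png']:
    g=cv2.cvtColor(cv2.imread('pics/'+f),cv2.COLOR_BGR2GRAY).astype(float)[144:162,366:386]
    wt=np.clip(g-np.median(g)-10,0,None); v,u=np.mgrid[144:162,366:386]
    print(np.int32(g[2:16,2:18])); c=((wt*u).sum()/wt.sum(),(wt*v).sum()/wt.sum()); print(c,ray(c))
    # ring extents
    k=wt>8; e=((u[k].min()+u[k].max())/2,(v[k].min()+v[k].max())/2); print(e,ray(e))
# scene stylus
s=snap('scene','scene3.png'); W=cloud(s); p=r.get_state()['tool_pos']
F=W.reshape(-1,3);F=F[~np.isnan(F[:,0])]
k=(np.linalg.norm(F[:,:2]-p[:2],axis=1)<.025)&(F[:,2]<p[2]-.023)&(F[:,2]>.07); A=F[k]
for z in np.arange(.1,.23,.01):
    q=A[(A[:,2]>=z)&(A[:,2]<z+.01)]
    if len(q): print(round(z,2),len(q),q.mean(0)-p,q[:,2].min())
Rt=tilted(n); d=MOUTH-.02*n
plan(MOUTH+(.099+.03)*n,Rt)
E
```

```text
[ 0.4759 -0.2559  0.2367] 0.1941166450242747
[[ 84  84  85  85  86  85  86  84  85  84  84  85  85  83  85  85]
 [ 84  85  86  84  83  84  88  89  89  91  88  85  86  84  85  84]
 [ 82  82  84  84  86  88  95  97  99  96  97  94  90  85  86  86]
 [ 81  83  85  88  93  97 100 101  96  93  94  99  99  94  87  85]
 [ 84  85  86  92 100 103 101  95  82  73  81  90 100  97  91  86]
 [ 84  86  91  97 101  98  90  78  65  51  57  72  96 103  96  85]
 [ 86  88  95 100  91  78  70  65  55  50  49  64  88 102  96  86]
 [ 86  88  98  98  81  65  65  62  63  60  60  68  90 101  95  87]
 [ 85  91 101 100  82  71  73  73  72  72  71  81  98 103  94  86]
 [ 83  92 101 103  91  83  82  82  85  84  88  94 101  98  90  83]
 [ 87  88  96 104 101  97  94  94  97  99 104 103 100  94  87  85]
 [ 84  86  91  99 104 106 105 103 108 106 107 101  96  87  85  84]
 [ 83  88  85  91  97 101 104 103 102 100  99  92  88  83  84  85]
 [ 85  82  84  85  87  90  94  94  93  91  90  85  86  86  84  85]]
(np.float64(375.509375), np.float64(154.515625)) [ 0.6075 -0.2019  0.0665]
(np.float64(374.5), np.float64(157.0)) [ 0.6028 -0.2006  0.0624]
0.13 2 [-0.0001  0.0001 -0.0966] 0.1387955474139817
0.14 16 [ 0.0009  0.0006 -0.0904] 0.14013513315739556
0.15 11 [ 0.0018  0.0005 -0.0805] 0.150928329169151
0.16 17 [ 0.0019 -0.0002 -0.0711] 0.16010771666458135
0.17 15 [ 0.0025 -0.0003 -0.0608] 0.17056141987032059
0.18 14 [ 0.0032  0.0012 -0.0509] 0.1800447554243485
0.19 29 [ 0.0053 -0.0002 -0.0411] 0.19000020949295882
0.2 33 [ 0.0049 -0.0003 -0.0311] 0.20001848310928222
0.21 9 [ 0.0061 -0.0032 -0.024 ] 0.2100696346702407
dp [ 50.3 -57.8  68.3] |103| tw [-0.001  0.705  0.002]
```

>>> {"method": "step_arm", "body": {"motion": [{"dp":[10,-12,10],"twist":[0,0.14,0],"hand":-1},{"dp":[20,-24,22],"twist":[0,0.28,0],"hand":-1},{"dp":[30,-36,36],"twist":[0,0.42,0],"hand":-1},{"dp":[40,-48,50],"twist":[0,0.56,0],"hand":-1},{"dp":[50,-58,63],"twist":[0,0.705,0],"hand":-1}]}}

```text
clock: 14.65
tool_pos: [0.5209, -0.1945, 0.1676]
eef_rot: [0.984, 0.013, 0.171, -0.037]
contact_force: [2.5, -1.3, -1.5]
opening: 0.192
finger_force: 40.0
```

>>> {"method": "step_arm", "body": {"motion": [{"dp":[0,0,0],"twist":[0,0,0],"hand":-1},{"dp":[0,0,0],"twist":[0,0,0],"hand":-1},{"dp":[0,0,0],"twist":[0,0,0],"hand":-1}]}}

```text
clock: 15.02
tool_pos: [0.5249, -0.1988, 0.1724]
eef_rot: [0.984, 0.013, 0.175, -0.03]
contact_force: [-0.2, -0.5, -0.3]
opening: 0.194
finger_force: 40.0
```

```bash
python3 - <<'E'
from h import *
np.set_printoptions(precision=4,suppress=True)
m,n=np.load('panel.npy'); Rt=tilted(n)
print(r.get_state()['tool_pos'],r.get_state()['clock']); plan(MOUTH+(.099+.03)*n,Rt)
for c in ['scene','top']:
    s=snap(c,c+'4.png'); W=cloud(s); st=r.get_state()
    F=W.reshape(-1,3);F=F[~np.isnan(F[:,0])]
    Rc=R.from_quat(st['eef_rot']); L=Rc.inv().apply(F-st['tool_pos'])*1000
    print(c,'camdir',Rc.inv().apply(np.array(s['xyz'])-st['tool_pos']))
    k=(np.hypot(L[:,0],L[:,1])<20)&(L[:,2]>24)&(L[:,2]<112); A=L[k]
    for z in range(24,112,8):
        q=A[(A[:,2]>=z)&(A[:,2]<z+8)]
        if len(q): print(z,len(q),q.mean(0),q.min(0)[:2],q.max(0))
E
python3 - <<'E'
import cv2
a=cv2.imread('pics/top4.png')[90:210,330:470]
cv2.imwrite('pics/crop4.png',cv2.resize(a,None,fx=5,fy=5,interpolation=cv2.INTER_CUBIC))
E
```

```text
[ 0.5249 -0.1988  0.1724] 15.025
dp [0.3 0.7 5.4] |5| tw [-0.081  0.352  0.03 ]
scene camdir [ 0.8032  0.0126 -0.2407]
24 26 [ 2.8814  0.1378 28.2326] [-1.6833 -8.7166] [ 6.2698  8.9067 31.9436]
32 27 [ 2.6869 -0.4054 36.1457] [-3.082  -8.8775] [ 6.8444  8.8219 39.9024]
40 25 [ 2.9323 -0.1527 43.9591] [-1.9495 -9.0281] [ 6.654   8.0653 47.5496]
48 13 [ 0.8821 -0.3457 52.1173] [-4.4856 -7.082 ] [ 4.3834  5.1717 55.9668]
56 14 [ 0.2297 -0.3096 59.7968] [-4.0087 -4.9698] [ 3.3842  4.3522 63.3472]
64 15 [-0.6202 -0.1144 68.3132] [-4.9509 -5.1541] [ 1.6579  4.2886 71.6632]
72 12 [-0.3993 -0.2762 76.1303] [-4.3139 -4.5183] [ 1.5333  4.8801 79.4061]
80 15 [-0.203   0.3863 83.7937] [-3.9835 -4.6153] [ 3.2214  4.8059 87.7908]
88 13 [-0.1512  0.2788 91.9185] [-2.3973 -4.7214] [ 2.9415  4.7572 95.4198]
96 4 [-0.4504 -1.1251 97.0932] [-1.9163 -3.3265] [ 0.7076  1.813  97.9903]
top camdir [ 0.1749 -0.2864 -0.6438]
40 3 [ 4.7836 -3.8172 43.8846] [ 3.9938 -4.8553] [ 5.8744 -2.7819 44.9052]
56 5 [ 0.7311 -1.5422 62.0233] [-1.8799 -4.2757] [ 2.378   1.195  63.5197]
64 8 [-0.7317 -3.695  68.8675] [-4.1727 -4.5217] [ 2.3611 -1.0469 71.9836]
72 7 [-0.6779 -2.8869 75.81  ] [-6.0626 -5.3221] [ 1.7962  2.0297 79.8486]
80 6 [-0.3087 -2.4847 82.482 ] [-4.4257 -4.7478] [ 1.8732  1.3151 84.3843]
88 9 [-0.2045 -3.0732 91.0894] [-4.0196 -4.8272] [ 2.3508  0.147  95.0707]
96 2 [-2.6835 -2.8635 98.4921] [-5.8792 -2.9571] [ 0.5121 -2.7699 99.0941]
```

View pics/crop4.png

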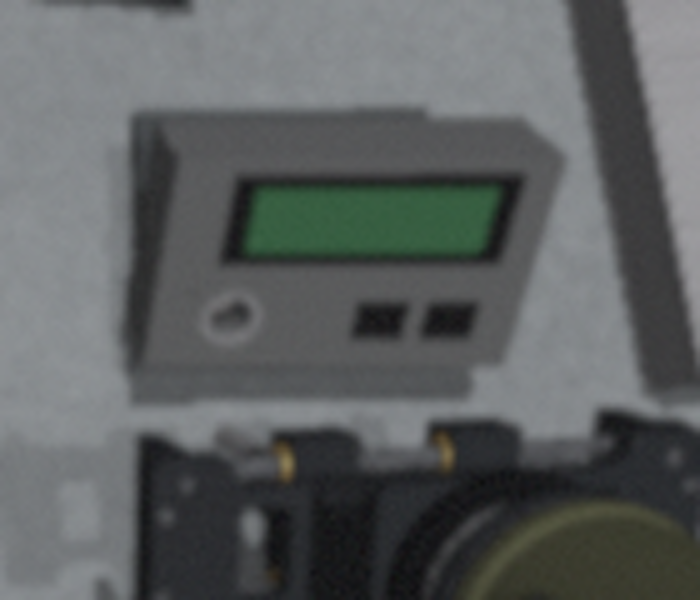

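```bash
python3 -c "
from h import *
st=r.get_state(); print(np.round(st['q'],3))"
```

```text
[ 0.602  0.701 -0.353  2.106  0.661  0.067 -1.833]
```

```bash
cat > kin.py <<'E'
from h import *
import itertools
S=None
def fk(q,S,P,off):
    M=np.eye(3); p=np.array([0,0,P[0]])
    for i in range(7):
        ax='zyzyzyz'[i]; M=M@R.from_euler(ax,S[i]*q[i]+(off if i==6 else 0)).as_matrix()
        if i==1: p=p+M@[P[4],0,P[1]]
        if i==3: p=p+M@[P[5],0,P[2]]
        if i==6: p=p+M@[0,0,P[3]]
    return p,R.from_matrix(M)
E
python3 - <<'E'
from kin import *
from scipy.optimize import least_squares
st=r.get_state()
D=[(np.array([1.1738,.69,-.1945,1.5663,.1573,.9025,-.2151]),np.array([.2607,-.5674,.2599]),R.from_quat([.9769,.2138,-.0003,-.0009])),(st['q'],st['tool_pos'],R.from_quat(st['eef_rot']))]
best=[]
for s in itertools.product([1,-1],repeat=4):
  for y in itertools.product([1,-1],repeat=3):
    S=[s[0],y[0],s[1],y[1],s[2],y[2],s[3]]
    f=lambda a:np.concatenate([(fk(q,S,np.zeros(6),a)[1].inv()*Rm).as_rotvec() for q,_,Rm in D])
    for off in [0,np.pi/2,np.pi,-np.pi/2]: best.append((np.abs(f(off)).max(),S,off))
best.sort(key=lambda t:t[0]); print([(round(b[0],3),b[1],b[2]) for b in best[:4]])
e,S,off=best[0]
g=lambda P:np.concatenate([fk(q,S,P,off)[0]-p for q,p,_ in D])
o=least_squares(g,[.3,.4,.4,.3,0,0]); print(o.x,np.abs(o.fun).max())
E
```

```text
[(np.float64(0.0), [-1, 1, -1, 1, -1, 1, -1], 1.5707963267948966), (np.float64(0.535), [-1, 1, 1, 1, -1, 1, -1], 1.5707963267948966), (np.float64(0.54), [-1, -1, 1, -1, -1, -1, -1], 1.5707963267948966), (np.float64(0.557), [1, -1, -1, -1, 1, -1, 1], -1.5707963267948966)]
[13.45202702 -9.71686424  0.1098926   0.29078844  8.58680267 -0.1638441 ] 2.6006974351844292e-14
```

```bash
cat >> kin.py <<'E'
S=[-1,1,-1,1,-1,1,-1]; OFF=np.pi/2
LO=np.array([-3.01,-.46,-1.47,.13,-1,.04,-2.66]);HI=np.array([3.01,2.08,1.51,2.56,4.14,2.09,2.66])
E
python3 - <<'E'
from kin import *
from scipy.optimize import least_squares
np.set_printoptions(precision=3,suppress=True)
st=r.get_state()
D=[(np.array([1.1738,.69,-.1945,1.5663,.1573,.9025,-.2151]),np.array([.2607,-.5674,.2599])),(st['q'],st['tool_pos'])]
g=lambda P:np.concatenate([fk(q,S,[*P,0,0],OFF)[0]-p for q,p in D])
o=least_squares(g,[.3,.4,.4,.3]); print(o.x,np.abs(o.fun).max()); P=[*o.x,0,0]
np.save('P.npy',P)
m,n=np.load('panel.npy')
def ik(p,Rt,q0,lam=.02):
    def f(q):
        a,b=fk(q,S,P,OFF); return np.r_[(a-p)*5,(b.inv()*Rt).as_rotvec(),lam*(q-q0)]
    o=least_squares(f,np.clip(q0,LO+.03,HI-.03),bounds=(LO,HI)); return o.x,np.linalg.norm(o.fun[:6])
q=st['q']
for h in [.03,-.025]:
  for dyaw in [0,180]:
    Rt=tilted(n)*R.from_euler('z',dyaw,degrees=True)
    for q5 in [0,.66,1.57,3.0,3.8]:
        q0=q.copy(); q0[4]=q5; q0[5]=.4; q0[6]=q[6]+(q5-.66)*-1 
        for k in [0,2*np.pi,-2*np.pi]:
            q1=q0.copy(); q1[6]=np.clip(q1[6]+k,-2.6,2.6)
            x,e=ik(MOUTH+(.099+h)*n,Rt,q1)
            if e<.01: print(h,dyaw,q5,x,round(e,4))
E
```

```text
[0.106 0.657 0.267 0.196] 0.02681950286684137
0.03 0 0 [ 0.811  0.912 -1.051  2.404  2.361  0.879  2.66 ] 0.0014
0.03 0 0.66 [ 0.811  0.912 -1.05   2.404  2.362  0.878  2.66 ] 0.0013
0.03 0 1.57 [ 0.787  0.882 -0.946  2.404  2.461  0.821  2.575] 0.001
0.03 0 3.0 [ 0.626  0.784 -0.438  2.404  3.044  0.673  2.05 ] 0.0004
0.03 0 3.8 [0.453 0.757 0.002 2.404 3.56  0.722 1.58 ] 0.0007
0.03 180 0 [ 0.835  0.95  -1.175  2.403  2.254  0.957 -0.392] 0.0015
0.03 180 0.66 [ 0.772  0.868 -0.891  2.404  2.517  0.795 -0.616] 0.0012
0.03 180 0.66 [ 0.867  1.055 -1.47   2.401  2.039  1.178 -0.221] 0.0032
0.03 180 1.57 [ 0.625  0.783 -0.437  2.404  3.046  0.673 -1.094] 0.0009
0.03 180 1.57 [ 0.863  1.031 -1.406  2.402  2.082  1.125 -0.253] 0.0029
0.03 180 1.57 [ 0.625  0.783 -0.437  2.404  3.046  0.673 -1.094] 0.0009
0.03 180 3.0 [ 0.465  0.757 -0.027  2.404  3.529  0.714 -1.534] 0.0008
0.03 180 3.0 [ 0.465  0.757 -0.027  2.404  3.529  0.714 -1.534] 0.0008
0.03 180 3.8 [ 0.381  0.761  0.181  2.404  3.735  0.78  -1.719] 0.0011
0.03 180 3.8 [ 0.748  0.847 -0.802  2.404  2.613  0.756 -0.699] 0.0013
0.03
[... 518 characters left out ...]
.828  2.345  2.574  0.817 -0.631] 0.0012
-0.025 180 0.66 [ 0.832  1.163 -1.47   2.343  2.08   1.246 -0.163] 0.003
-0.025 180 1.57 [ 0.575  0.869 -0.389  2.345  3.07   0.706 -1.112] 0.0009
-0.025 180 1.57 [ 0.828  1.134 -1.396  2.343  2.124  1.184 -0.203] 0.0027
-0.025 180 1.57 [ 0.575  0.869 -0.389  2.345  3.07   0.706 -1.112] 0.0009
-0.025 180 3.0 [ 0.422  0.846  0.002  2.345  3.517  0.751 -1.546] 0.0008
-0.025 180 3.0 [ 0.422  0.846  0.002  2.345  3.517  0.751 -1.546] 0.0008
-0.025 180 3.8 [ 0.344  0.852  0.2    2.345  3.708  0.816 -1.73 ] 0.0011
-0.025 180 3.8 [ 0.715  0.943 -0.803  2.345  2.602  0.805 -0.655] 0.0012
-0.025 180 3.8 [ 0.344  0.852  0.2    2.345  3.708  0.816 -1.73 ] 0.0011
```

>>> {"method": "step_arm", "body": {"motion": [{"dp":[0,0,-30],"twist":[0,0,0],"hand":-1},{"dp":[0,0,-60],"twist":[0,0,0],"hand":-1},{"dp":[0,0,-90],"twist":[0,0,0],"hand":-1},{"dp":[0,0,-90],"twist":[0,0,0],"hand":-1}]}}

```text
clock: 15.62
tool_pos: [0.4947, -0.2054, 0.2587]
eef_rot: [0.984, 0.013, 0.178, -0.029]
contact_force: [-0.6, -0.4, -0.8]
opening: 0.19
finger_force: 40.0
```

```bash
python3 - <<'E'
from h import *
np.set_printoptions(precision=4,suppress=True)
st=r.get_state(); print(st['tool_pos'],st['eef_rot'],st['q'])
m,n=np.load('panel.npy'); Rc=R.from_quat(st['eef_rot']); print('toolz',Rc.apply([0,0,1]),-n,(Rc.inv()*tilted(n)).as_rotvec())
E
```

```text
[ 0.4947 -0.2054  0.2587] [ 0.9835  0.0128  0.1779 -0.0293] [ 0.8515  0.5666 -0.6633  2.0869  0.5775  0.3069 -1.7489]
toolz [ 0.3491  0.0622 -0.935 ] [ 0.6472 -0.0192 -0.762 ] [-0.0793  0.3471  0.0296]
```

```bash
cat > flip.py <<'E'
from kin import *
from scipy.optimize import least_squares
np.set_printoptions(precision=3,suppress=True)
st=r.get_state()
D=[(np.array([1.1738,.69,-.1945,1.5663,.1573,.9025,-.2151]),np.array([.2607,-.5674,.2599])),
(np.array([.602,.701,-.353,2.106,.661,.067,-1.833]),np.array([.5249,-.1988,.1724])),
(np.array([.8515,.5666,-.6633,2.0869,.5775,.3069,-1.7489]),np.array([.4947,-.2054,.2587]))]
try: D+=list(zip(*np.load('log.npy',allow_pickle=True)))
except Exception: pass
def res(P): return np.concatenate([fk(q,S,P,OFF)[0]-p for q,p in D])
P0=np.array([.3,.42,.4,.3,0,0])
o=least_squares(lambda P:np.r_[res(P),.003*(P-P0)],P0); P=o.x
if __name__=='__main__': print('P',P,'res mm',np.abs(res(P)).max()*1000)
m,n=np.load('panel.npy')
def ik(p,Rt,q0,lam=.02):
    def f(q):
        a,b=fk(q,S,P,OFF); return np.r_[(a-p)*5,(b.inv()*Rt).as_rotvec(),lam*(q-q0)]
    o=least_squares(f,np.clip(q0,LO+.03,HI-.03),bounds=(LO,HI)); return o.x,np.linalg.norm(o.fun[:6])
E
python3 flip.py; python3 - <<'E'
from flip import *
q=st['q']; Rt=tilted(n)*R.from_euler('z',180,degrees=True)
for h in [.1,.03,-.025]:
    x,e=ik(MOUTH+(.099+h)*n,Rt,np.array([.7,.8,-.5,2.2,3.0,.4,-1.1])); print(h,x,e)
for q5 in [3.4,3]: # vertical at holder in flipped branch?
    for dy in [0,180]: print('hold',ik(np.array([.4745,-.2548,.13]),down(-1.7+dy),np.array([.7,.8,-.3,2.4,q5,.2,-1.1])))
# fixed q1-4 sweep of q5: tool z direction
for a in np.linspace(q[4],3.2,7):
    qq=q.copy(); qq[4]=a; p,M=fk(qq,S,P,OFF); print(a,M.apply([0,0,1]),p)
E
```

```text
P [ 0.189  0.562  0.283  0.202  0.025 -0.04 ] res mm 28.512813975410054
0.1 [ 0.782  0.611 -0.538  2.435  3.054  0.504 -1.077] 0.00016699085323505102
0.03 [ 0.699  0.745 -0.484  2.368  3.035  0.581 -1.05 ] 0.00020235531290178403
-0.025 [ 0.649  0.843 -0.453  2.292  3.029  0.611 -1.035] 0.0002054578546697992
hold (array([0.469, 0.741, 0.047, 2.228, 4.14 , 0.04 , 1.039]), np.float64(0.21505314068376905))
hold (array([ 0.469,  0.741,  0.047,  2.228,  4.14 ,  0.04 , -2.101]), np.float64(0.21505196265500148))
hold (array([ 0.808,  0.83 , -0.66 ,  2.027,  0.916,  0.608, -2.092]), np.float64(0.0013412998036140538))
hold (array([ 0.953,  0.965, -1.066,  2.014,  1.128,  0.923,  0.79 ]), np.float64(0.002823573032823432))
0.5775435079456723 [ 0.349  0.062 -0.935] [ 0.486 -0.213  0.261]
1.014619589954727 [ 0.397 -0.058 -0.916] [ 0.496 -0.238  0.264]
1.4516956719637815 [ 0.479 -0.147 -0.866] [ 0.512 -0.256  0.275]
1.8887717539728361 [ 0.58  -0.187 -0.793] [ 0.533 -0.264  0.289]
2.325847835981891 [ 0.682 -0.171 -0.712] [ 0.553 -0.26   0.306]
2.7629239179909453 [ 0.764 -0.102 -0.637] [ 0.57  -0.246  0.321]
3.2 [ 0.812  0.008 -0.583] [ 0.58  -0.224  0.332]
```

```bash
cat > sweep.py <<'E'
from flip import *
import sys
end=float(sys.argv[1]); q=st['q']; p0,M0=fk(q,S,P,OFF); print('q',q,'pos',st['tool_pos'])
c=q.copy()
for i in range(1,6):
    a=q.copy(); a[4]=q[4]+np.clip(end-q[4],-.17*i,.17*i); p,M=fk(a,S,P,OFF)
    print('dp',np.round(M0.inv().apply(p-p0)*1000,1),'tw',np.round((M0.inv()*M).as_rotvec(),3))
E
python3 sweep.py 2.7
```

```text
q [ 0.851  0.567 -0.663  2.087  0.578  0.307 -1.749] pos [ 0.495 -0.205  0.259]
dp [ 2.7 10.  -0.3] tw [-0.051  0.009 -0.162]
dp [ 6.9 19.4 -1.1] tw [-0.101  0.018 -0.324]
dp [12.6 28.  -2.3] tw [-0.152  0.027 -0.486]
dp [19.5 35.4 -4.1] tw [-0.202  0.036 -0.648]
dp [27.6 41.6 -6.3] tw [-0.253  0.045 -0.81 ]
```

>>> {"method": "step_arm", "body": {"motion": [{"dp":[2.7,10,0],"twist":[-0.051,0.009,-0.162],"hand":-1},{"dp":[7,19.4,-1],"twist":[-0.101,0.018,-0.324],"hand":-1},{"dp":[12.6,28,-2.3],"twist":[-0.152,0.027,-0.486],"hand":-1},{"dp":[19.5,35.4,-4],"twist":[-0.202,0.036,-0.648],"hand":-1},{"dp":[27.6,41.6,-6.3],"twist":[-0.253,0.045,-0.81],"hand":-1}]}}

```text
clock: 16.25
tool_pos: [0.5127, -0.2421, 0.2648]
eef_rot: [0.91, 0.341, 0.189, 0.14]
contact_force: [0.3, 0.2, -0.2]
opening: 0.194
finger_force: 40.0
```

```bash
python3 sweep.py 2.7
```

```text
q [ 0.588  0.508 -0.301  2.157  1.4    0.109 -1.868] pos [ 0.513 -0.242  0.265]
dp [ 1.4  3.5 -0. ] tw [-0.018  0.005 -0.169]
dp [ 3.3  6.6 -0.1] tw [-0.035  0.011 -0.338]
dp [ 5.8  9.5 -0.3] tw [-0.053  0.016 -0.507]
dp [ 8.7 11.8 -0.5] tw [-0.071  0.022 -0.676]
dp [11.9 13.6 -0.8] tw [-0.089  0.027 -0.845]
```

```bash
cat > sweep2.py <<'E'
from flip import *
import sys
e5,e6,N=float(sys.argv[1]),float(sys.argv[2]),int(sys.argv[3]); q=st['q']; p0,M0=fk(q,S,P,OFF); print('q',q,'pos',st['tool_pos'])
for i in range(1,N+1):
    a=q.copy(); a[4]+=(e5-q[4])*i/N; a[5]+=(e6-q[5])*i/N; p,M=fk(a,S,P,OFF)
    print('dp',np.round(M0.inv().apply(p-p0)*1000,1),'tw',np.round((M0.inv()*M).as_rotvec(),3),M.apply([0,0,1]))
E
python3 sweep2.py 2.2 0.35 5
```

```text
q [ 0.588  0.508 -0.301  2.157  1.4    0.109 -1.868] pos [ 0.513 -0.242  0.265]
dp [-7.4  7.5 -0.3] tw [-0.034 -0.04  -0.159] [ 0.435 -0.177 -0.883]
dp [-12.8  17.5  -1.2] tw [-0.076 -0.077 -0.316] [ 0.442 -0.23  -0.867]
dp [-15.5  29.2  -2.7] tw [-0.124 -0.11  -0.472] [ 0.463 -0.281 -0.841]
dp [-15.2  42.1  -5. ] tw [-0.179 -0.14  -0.627] [ 0.495 -0.325 -0.806]
dp [-11.6  55.5  -8.1] tw [-0.241 -0.164 -0.781] [ 0.538 -0.359 -0.763]
```

>>> {"method": "step_arm", "body": {"motion": [{"dp":[-7.4,7.5,0],"twist":[-0.034,-0.04,-0.159],"hand":-1},{"dp":[-12.8,17.5,-1],"twist":[-0.076,-0.077,-0.316],"hand":-1},{"dp":[-15.5,29,-2.7],"twist":[-0.124,-0.11,-0.472],"hand":-1},{"dp":[-15.2,42,-5],"twist":[-0.179,-0.14,-0.627],"hand":-1},{"dp":[-11.6,55.5,-8],"twist":[-0.241,-0.164,-0.781],"hand":-1}]}}

```text
clock: 16.88
tool_pos: [0.5328, -0.2892, 0.2903]
eef_rot: [0.701, 0.624, 0.088, 0.333]
contact_force: [0.6, -0.4, -0.8]
opening: 0.196
finger_force: 40.0
```

```bash
python3 - <<'E'
from flip import *
q=st['q']; print(q,st['tool_pos'])
Rc=R.from_quat(st['eef_rot']); print(Rc.apply([0,0,1]))
# best yaw of final: keep free spin; choose spin minimising rotation
best=min(range(0,360,15),key=lambda a:np.linalg.norm((Rc.inv()*tilted(n)*R.from_euler('z',a,degrees=True)).as_rotvec()))
for a in sorted({best,best+15,best-15,180}):
    Rt=tilted(n)*R.from_euler('z',a,degrees=True); print(a); d,t=plan(MOUTH+(.099+.09)*n,Rt)
    print(ik(MOUTH+(.099+.09)*n,Rt,q))
E
```

```text
[ 0.619  0.526 -0.412  2.221  2.203  0.458 -1.904] [ 0.533 -0.289  0.29 ]
[ 0.54  -0.357 -0.763]
180
dp [ 98.7 -80.7   2.2] |128| tw [-0.336  0.205 -1.512]
(array([ 0.756,  0.627, -0.504,  2.428,  3.084,  0.518, -1.105]), np.float64(0.0005264075655273642))
255
dp [ 98.7 -80.7   2.2] |128| tw [-0.128  0.333 -0.218]
(array([ 0.907,  0.702, -0.841,  2.418,  2.623,  0.577, -1.976]), np.float64(0.0006075946602781838))
270
dp [ 98.7 -80.7   2.2] |128| tw [-0.084  0.347  0.041]
(array([ 0.932,  0.72 , -0.904,  2.416,  2.543,  0.6  , -2.163]), np.float64(0.0006899887526110208))
285
dp [ 98.7 -80.7   2.2] |128| tw [-0.038  0.356  0.3  ]
(array([ 0.954,  0.74 , -0.964,  2.414,  2.47 ,  0.626, -2.355]), np.float64(0.0007932557844840474))
```

>>> {"method": "step_arm", "body": {"motion": [{"dp":[20,-16,0],"twist":[-0.026,0.067,-0.044],"hand":-1},{"dp":[40,-32,0],"twist":[-0.051,0.133,-0.087],"hand":-1},{"dp":[60,-48,0],"twist":[-0.077,0.2,-0.131],"hand":-1},{"dp":[80,-64,1],"twist":[-0.102,0.266,-0.174],"hand":-1},{"dp":[98.7,-80.7,2],"twist":[-0.128,0.333,-0.218],"hand":-1}]}}

```text
clock: 17.5
tool_pos: [0.488, -0.1968, 0.2128]
eef_rot: [0.584, 0.735, 0.207, 0.275]
contact_force: [0.4, -0.1, -1.1]
opening: 0.19
finger_force: 40.0
```

>>> {"method": "step_arm", "body": {"motion": [{"dp":[0,0,0],"twist":[0,0,0],"hand":-1},{"dp":[0,0,0],"twist":[0,0,0],"hand":-1}]}}

```text
clock: 17.75
tool_pos: [0.4894, -0.1984, 0.2144]
eef_rot: [0.585, 0.734, 0.206, 0.278]
contact_force: [0.4, 0.5, -0.1]
opening: 0.195
finger_force: 40.0
```

```bash
cat > tip.py <<'E'
from flip import *
Rc=R.from_quat(st['eef_rot']); print(st['clock'],st['q'],st['tool_pos'])
Rt=tilted(n)*R.from_euler('z',255,degrees=True); plan(MOUTH+(.099+.03)*n,Rt)
for c in ['scene','top']:
    s=snap(c,c+'5.png'); W=cloud(s)
    F=W.reshape(-1,3);F=F[~np.isnan(F[:,0])]
    L=Rc.inv().apply(F-st['tool_pos'])*1000
    print(c,'camdir',Rc.inv().apply(np.array(s['xyz'])-st['tool_pos']))
    A=L[(np.hypot(L[:,0],L[:,1])<18)&(L[:,2]>24)&(L[:,2]<112)]
    # fit axis: radius 9 for z<47, 5 for z>54; x=a+b z, y=c+d z
    k=A[((A[:,2]<44)|(A[:,2]>56))&(A[:,2]<96)]
    rad=np.where(k[:,2]<50,9,5)
    f=lambda v:np.hypot(k[:,0]-v[0]-v[1]*(k[:,2]-60),k[:,1]-v[2]-v[3]*(k[:,2]-60))-rad
    o=least_squares(f,[0,0,0,0],loss='soft_l1'); v=o.x
    print(len(k),'tip(z=99) xy',v[0]+v[1]*39,v[2]+v[3]*39,'slopes',v[1],v[3],'rms',np.sqrt(np.mean(f(v)**2)),'maxz',np.percentile(A[:,2],99) if len(A) else 0)
E
python3 tip.py
```

```text
17.75 [ 0.919  0.748 -0.779  2.455  2.762  0.63  -2.055] [ 0.489 -0.198  0.214]
dp [ 1.  -1.6 60.2] |60| tw [ 0.001  0.003 -0.006]
scene camdir [-0.207  0.811  0.107]
146 tip(z=99) xy -2.7121862205515805 -0.6672273546459224 slopes -0.0027819553349344287 0.0062658752355917915 rms 1.1122446380672957 maxz 97.0801466798883
top camdir [ 0.139  0.432 -0.512]
47 tip(z=99) xy -3.5003818902414885 0.6316169685186275 slopes -0.01955665041281546 0.009869216612419487 rms 0.7301617892706399 maxz 99.01973773994386
```

>>> {"method": "step_arm", "body": {"motion": [{"dp":[3.9,-1.6,25],"twist":[0,0.003,-0.006],"hand":-1},{"dp":[3.9,-1.6,50],"twist":[0,0.003,-0.006],"hand":-1},{"dp":[3.9,-1.6,70],"twist":[0,0.003,-0.006],"hand":-1},{"dp":[3.9,-1.6,80],"twist":[0,0.003,-0.006],"hand":-1},{"dp":[3.9,-1.6,80],"twist":[0,0.003,-0.006],"hand":-1}]}}

```text
clock: 18.48
tool_pos: [0.5393, -0.1964, 0.1521]
eef_rot: [0.582, 0.736, 0.206, 0.277]
contact_force: [-0.9, 0.1, -0.9]
opening: 0.191
finger_force: 40.0
```

```bash
python3 tip.py; python3 - <<'E'
from h import *
m,n=np.load('panel.npy'); st=r.get_state(); Rc=R.from_quat(st['eef_rot'])
tip=st['tool_pos']+Rc.apply([-.0029,0,.0985]); d=tip-MOUTH; print('height',d@n*1000,'lateral in tool axes',Rc.inv().apply(d-(d@n)*n)*1000, 'axis err',Rc.inv().apply(-n))
a=cv2.imread('pics/top5.png')[100:200,330:450]
cv2.imwrite('pics/crop5.png',cv2.resize(a,None,fx=6,fy=6,interpolation=cv2.INTER_CUBIC))
E
```

```text
18.475 [ 0.825  0.915 -0.727  2.366  2.772  0.722 -2.017] [ 0.539 -0.196  0.152]
dp [ -3.1  -0.1 -19.5] |20| tw [ 0.002 -0.     0.001]
scene camdir [-0.216  0.811  0.027]
153 tip(z=99) xy -2.7643572881510816 -0.8056000951108913 slopes -0.001463331440531475 -0.00583766487814616 rms 1.108442176654282 maxz 109.42437008589742
top camdir [ 0.134  0.435 -0.591]
11 tip(z=99) xy -1.75770716423259 0.2402663290794751 slopes 0.10751898368177247 0.04359869676643937 rms 0.36704413720995377 maxz 111.82189909860631
height 11.687857646874658 lateral in tool axes [2.74430911e-01 8.10026440e-02 2.09694865e-04] axis err [-2.97775279e-04 -1.57989723e-03  9.99998708e-01]
```

View pics/crop5.png

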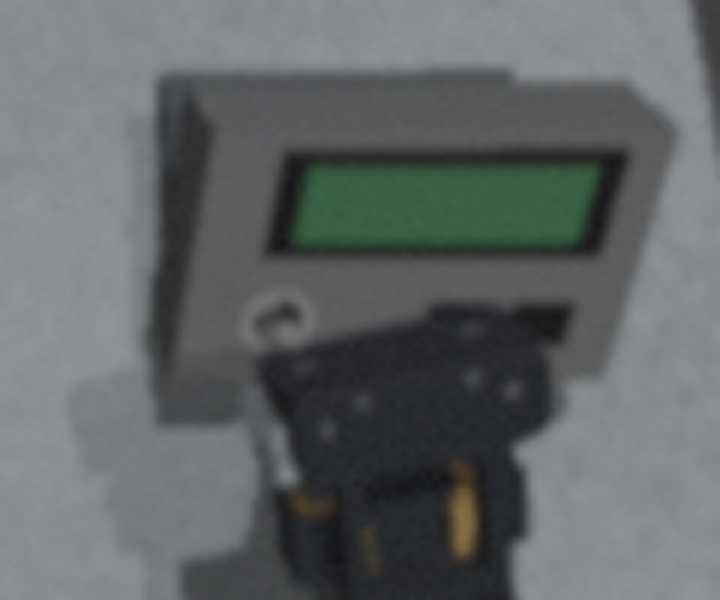

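Height 11.7 mm above the mouth, lateral error below 0.5 mm; ring at (280,318) with the stylus heading at it. Advance gently.

>>> {"method": "step_arm", "body": {"motion": [{"dp":[0,0,7],"twist":[0,0,0],"hand":-1},{"dp":[0,0,14],"twist":[0,0,0],"hand":-1},{"dp":[0,0,19],"twist":[0,0,0],"hand":-1}]}}

```text
clock: 18.95
tool_pos: [0.5516, -0.197, 0.1372]
eef_rot: [0.582, 0.736, 0.206, 0.277]
contact_force: [0.4, 0.2, -0.5]
opening: 0.191
finger_force: 40.0
```

>>> {"method": "step_arm", "body": {"motion": [{"dp":[0,0,4],"twist":[0,0,0],"hand":-1},{"dp":[0,0,8],"twist":[0,0,0],"hand":-1},{"dp":[0,0,11],"twist":[0,0,0],"hand":-1}]}}

```text
clock: 19.32
tool_pos: [0.5585, -0.197, 0.1289]
eef_rot: [0.582, 0.736, 0.207, 0.277]
contact_force: [0.8, 0.6, -0.6]
opening: 0.197
finger_force: 40.0
```

>>> {"method": "step_arm", "body": {"motion": [{"dp":[0,0,1.5],"twist":[0,0,0],"hand":-1},{"dp":[0,0,3],"twist":[0,0,0],"hand":-1}]}}

```text
clock: 19.58
tool_pos: [0.5602, -0.197, 0.1268]
eef_rot: [0.582, 0.736, 0.206, 0.277]
contact_force: [-1.9, -0.4, 1.5]
opening: 0.19
finger_force: 40.0
```

>>> {"method": "step_arm", "body": {"motion": [{"dp":[0,0,1.5],"twist":[0,0,0],"hand":-1},{"dp":[0,0,3],"twist":[0,0,0],"hand":-1}]}}

```text
clock: 19.82
tool_pos: [0.5612, -0.1968, 0.1254]
eef_rot: [0.581, 0.737, 0.206, 0.277]
contact_force: [-16.0, -1.0, 21.3]
opening: 0.196
finger_force: 40.0
```

>>> {"method": "step_arm", "body": {"motion": [{"dp":[0,0,1.5],"twist":[0,0,0],"hand":-1},{"dp":[0,0,3],"twist":[0,0,0],"hand":-1}]}}

```text
clock: 20.08
tool_pos: [0.5611, -0.1965, 0.1248]
eef_rot: [0.581, 0.737, 0.206, 0.278]
contact_force: [-28.9, -0.8, 38.9]
opening: 0.195
finger_force: 40.0
```

>>> {"method": "step_arm", "body": {"motion": [{"dp":[0,0,-10],"twist":[0,0,0],"hand":-1},{"dp":[0,0,-35],"twist":[0,0,0],"hand":-1},{"dp":[0,0,-70],"twist":[0,0,0],"hand":-1},{"dp":[0,0,-110],"twist":[0,0,0],"hand":-1},{"dp":[0,0,-130],"twist":[0,0,0],"hand":-1}]}}

```text
clock: 20.7
tool_pos: [0.4789, -0.1947, 0.2223]
eef_rot: [0.582, 0.736, 0.206, 0.277]
contact_force: [-0.1, -0.4, -0.6]
opening: 0.195
finger_force: 40.0
```

```bash
python3 tip.py; python3 - <<'E'
from flip import *
q=st['q']; Rc=R.from_quat(st['eef_rot'])
for q5 in [3.9,2.8,2,1.2,.6]:
  for a in range(0,360,45):
    x,e=ik(np.array([.4765,-.2559,.15]),down(a),np.r_[q[:4],q5,.25,q[6]],lam=.01)
    if e<.01: print(q5,a,x,e)
E
```

```text
20.7 [ 0.933  0.726 -0.793  2.477  2.765  0.625 -2.059] [ 0.479 -0.195  0.222]
dp [-3.2  0.4 73.1] |73| tw [ 0.001 -0.     0.001]
scene camdir [-0.217  0.812  0.12 ]
143 tip(z=99) xy -3.0113356640407667 -0.4858377647718282 slopes -0.00798552551119791 0.012246803380644876 rms 1.0780916057814687 maxz 96.59952416582043
top camdir [ 0.134  0.435 -0.498]
58 tip(z=99) xy -3.0192209388825457 -0.3662111866856356 slopes 0.0018435203171647096 -0.0006287295622333383 rms 0.5415500590499401 maxz 97.22328455954263
3.9 0 [ 0.961  0.94  -1.088  1.984  1.073  0.951 -2.271] 0.0004858063690373648
3.9 45 [ 0.983  0.978 -1.174  1.981  1.105  1.028 -1.529] 0.0005560636346543461
3.9 90 [ 0.999  1.014 -1.252  1.977  1.131  1.1   -0.78 ] 0.0006278986127263459
2.8 0 [ 0.928  0.896 -0.975  1.988  1.024  0.858 -2.209] 0.0003576863512914297
2.8 45 [ 0.959  0.937 -1.081  1.984  1.07   0.946 -1.482] 0.00044106238552812953
2.8 90 [ 0.982  0.977 -1.172  1.981  1.104  1.026 -0.743] 0.0005257404972349034
2.8 135 [ 0.999  1.015 -1.253  1.977  1.131  1.101  0.005] 0.0006091458345155149
2.8 180 [ 1.012  1.051 -1.327  1.9
[... 1271 characters left out ...]
  2.007  0.011  0.413 -2.66 ] 0.0002615138296330285
1.2 315 [ 0.752  0.771 -0.531  2.001  0.721  0.563 -2.641] 0.00010737689089533158
0.6 0 [ 0.784  0.785 -0.602  2.     0.785  0.602 -1.927] 8.974523100844537e-05
0.6 45 [ 0.864  0.835 -0.795  1.994  0.926  0.724 -1.304] 0.00018794324430837454
0.6 90 [ 0.918  0.884 -0.945  1.989  1.009  0.834 -0.619] 0.00030507552540716605
0.6 135 [ 0.955  0.931 -1.065  1.985  1.063  0.932  0.097] 0.00041811386984195943
0.6 225 [ 0.236  0.77   0.526  2.002 -0.717  0.561 -2.66 ] 0.0005582767163964122
0.6 270 [ 0.496  0.721 -0.007  2.007  0.011  0.413 -2.66 ] 0.0002227375506042346
0.6 315 [ 0.676  0.745 -0.367  2.004  0.544  0.489 -2.447] 0.00010437947441744596
```

```bash
python3 sweep2.py 1.95 0.55 5
```

```text
q [ 0.933  0.726 -0.792  2.477  2.765  0.626 -2.059] pos [ 0.479 -0.195  0.222]
dp [ -5.  -18.6  -0.9] tw [ 0.09  -0.031  0.133] [ 0.582 -0.066 -0.811]
dp [ -7.3 -37.1  -3.6] tw [ 0.179 -0.061  0.267] [ 0.507 -0.098 -0.856]
dp [ -7.  -55.1  -7.8] tw [ 0.266 -0.091  0.403] [ 0.427 -0.118 -0.897]
dp [ -4.1 -72.  -13.3] tw [ 0.35 -0.12  0.54] [ 0.344 -0.123 -0.931]
dp [  1.2 -87.5 -20. ] tw [ 0.432 -0.149  0.678] [ 0.262 -0.115 -0.958]
```

>>> {"method": "step_arm", "body": {"motion": [{"dp":[-5,-18.6,-5],"twist":[0.09,-0.031,0.133],"hand":-1},{"dp":[-7.3,-37,-12],"twist":[0.179,-0.061,0.267],"hand":-1},{"dp":[-7,-55,-20],"twist":[0.266,-0.091,0.403],"hand":-1},{"dp":[-4,-72,-30],"twist":[0.35,-0.12,0.54],"hand":-1},{"dp":[1,-87.5,-40],"twist":[0.432,-0.149,0.678],"hand":-1}]}}

```text
clock: 21.42
tool_pos: [0.3892, -0.2138, 0.1961]
eef_rot: [0.851, 0.505, 0.084, 0.116]
contact_force: [-1.1, -0.7, -2.0]
opening: 0.192
finger_force: 40.0
```

```bash
cat > toh.py <<'E'
from flip import *
q=st['q']; Rc=R.from_quat(st['eef_rot']); print(q,st['tool_pos'],Rc.apply([0,0,1]))
for a in [0,22,45,67,90,112,135]:
    Rt=down(a); tgt=np.array([.4745,-.2549,.22])+Rt.apply([.0029,0,0])
    print(a); plan(tgt,Rt); print(ik(tgt,Rt,np.r_[q[:4],1.0,.5,q[6]],lam=.01))
E
python3 toh.py
```

```text
[ 0.609  0.558 -0.326  2.404  2.007  0.206 -2.132] [ 0.389 -0.214  0.196] [ 0.26  -0.113 -0.959]
0
dp [ 6.4 99.8  4.7] |100| tw [ 0.245 -0.176  1.064]
(array([ 0.819,  0.694, -0.671,  1.909,  0.619,  0.756, -1.778]), np.float64(0.0001851242462555335))
22
dp [ 7.2 99.2  4.5] |100| tw [ 0.266 -0.123  0.683]
(array([ 0.857,  0.717, -0.767,  1.908,  0.688,  0.801, -1.478]), np.float64(0.00022728129159882386))
45
dp [ 7.8 98.2  4.2] |99| tw [ 0.281 -0.066  0.284]
(array([ 0.893,  0.742, -0.86 ,  1.909,  0.751,  0.849, -1.153]), np.float64(0.0002730268700679696))
67
dp [ 7.9 97.1  3.9] |98| tw [ 0.287 -0.011 -0.097]
(array([ 0.923,  0.767, -0.943,  1.91 ,  0.802,  0.897, -0.833]), np.float64(0.0003172436525852332))
90
dp [ 7.6 96.1  3.6] |96| tw [ 0.287  0.046 -0.496]
(array([ 0.95 ,  0.794, -1.023,  1.911,  0.848,  0.947, -0.49 ]), np.float64(0.0003633074576474053))
112
dp [ 6.9 95.3  3.3] |96| tw [ 0.279  0.103 -0.877]
(array([ 0.973,  0.82 , -1.095,  1.911,  0.886,  0.996, -0.154]), np.float64(0.00040686280506589147))
135
dp [ 5.8 94.7  3.1] |95| tw [ 0.262  0.162 -1.275]
(array([ 0.993,  0.849, -1.165,  1.91 ,  0.921,  1.048,  0.203]), np.float64(0.0004516669305664877))
```

>>> {"method": "step_arm", "body": {"motion": [{"dp":[0,10,-15],"twist":[0.035,-0.025,0.152],"hand":-1},{"dp":[1,25,-20],"twist":[0.07,-0.05,0.304],"hand":-1},{"dp":[3,45,-20],"twist":[0.105,-0.075,0.456],"hand":-1},{"dp":[5,65,-20],"twist":[0.14,-0.1,0.608],"hand":-1},{"dp":[6,82,-20],"twist":[0.175,-0.125,0.76],"hand":-1}]}}

```text
clock: 22.05
tool_pos: [0.4559, -0.2432, 0.2389]
eef_rot: [0.956, 0.281, 0.041, 0.077]
contact_force: [1.1, -0.5, -1.0]
opening: 0.192
finger_force: 40.0
```

```bash
python3 toh.py | head -6
```

```text
[ 0.662  0.56  -0.47   2.049  0.692  0.532 -1.319] [ 0.456 -0.243  0.239] [ 0.121 -0.124 -0.985]
0
dp [11.  17.9 22.6] |31| tw [ 0.156 -0.082  0.57 ]
(array([ 0.741,  0.661, -0.5  ,  1.913,  0.481,  0.688, -1.62 ]), np.float64(7.398032467945591e-05))
22
dp [11.5 16.9 22.5] |30| tw [ 0.167 -0.051  0.187]
```

>>> {"method": "step_arm", "body": {"motion": [{"dp":[4,6,5],"twist":[0.056,-0.017,0.062],"hand":-1},{"dp":[8,12,10],"twist":[0.111,-0.034,0.125],"hand":-1},{"dp":[11.5,17,15],"twist":[0.167,-0.051,0.187],"hand":-1},{"dp":[11.5,17,15],"twist":[0.167,-0.051,0.187],"hand":-1}]}}

```text
clock: 22.55
tool_pos: [0.477, -0.2542, 0.2266]
eef_rot: [0.981, 0.192, 0.001, 0.001]
contact_force: [-0.1, -0.0, -1.4]
opening: 0.19
finger_force: 40.0
```

```bash
sed -i 's/^Rt=tilted.*$/Rt=down(22); plan(np.array([.4745,-.2549,.165])+Rt.apply([.0029,0,0]),Rt)/' tip.py; python3 tip.py
```

```text
22.55 [ 0.729  0.666 -0.54   1.85   0.484  0.755 -1.259] [ 0.477 -0.254  0.227]
dp [ 0.2 -0.5 61.6] |62| tw [ 0.003 -0.002  0.003]
scene camdir [ 0.682  0.235 -0.447]
116 tip(z=99) xy -3.4467270032723305 -1.0949455169736255 slopes -0.011651522996332323 -0.01957196989403998 rms 0.9296855696320382 maxz 97.69590905814295
top camdir [ 0.096 -0.286 -0.626]
0 tip(z=99) xy 0.0 0.0 slopes 0.0 0.0 rms nan maxz 0
  return _methods._mean(a, axis=axis, dtype=dtype,
  ret = ret.dtype.type(ret / rcount)
```

>>> {"method": "step_arm", "body": {"motion": [{"dp":[0.5,0,30],"twist":[0,0,0],"hand":-1},{"dp":[0.5,0,60],"twist":[0,0,0],"hand":-1},{"dp":[0.5,0,80],"twist":[0,0,0],"hand":-1},{"dp":[0.5,0,95],"twist":[0,0,0],"hand":-1},{"dp":[0.5,0,105],"twist":[0,0,0],"hand":-1}]}}

```text
clock: 23.28
tool_pos: [0.4768, -0.2533, 0.1225]
eef_rot: [0.981, 0.193, 0.001, 0.002]
contact_force: [-0.0, -1.1, -0.9]
opening: 0.195
finger_force: 40.0
```

>>> {"method": "step_arm", "body": {"motion": [{"dp":[0,0,4],"twist":[0,0,0],"hand":-1},{"dp":[0,0,8],"twist":[0,0,0],"hand":-1},{"dp":[0,0,8],"twist":[0,0,0],"hand":-1}]}}

```text
clock: 23.65
tool_pos: [0.477, -0.2538, 0.1151]
eef_rot: [0.981, 0.192, 0.001, 0.002]
contact_force: [0.3, -0.2, -0.6]
opening: 0.192
finger_force: 40.0
```

>>> {"method": "step_arm", "body": {"motion": [{"dp":[0,0,3],"twist":[0,0,0],"hand":-1},{"dp":[0,0,6],"twist":[0,0,0],"hand":-1},{"dp":[0,0,6],"twist":[0,0,0],"hand":-1}]}}

```text
clock: 24.02
tool_pos: [0.4768, -0.2537, 0.1087]
eef_rot: [0.981, 0.192, 0.001, 0.002]
contact_force: [0.2, -0.8, -1.4]
opening: 0.193
finger_force: 40.0
```

>>> {"method": "step_arm", "body": {"motion": [{"dp":[0,0,1.5],"twist":[0,0,0],"hand":-1},{"dp":[0,0,2],"twist":[0,0,0],"hand":-1},{"dp":[0,0,2],"twist":[0,0,0],"hand":-1}]}}

```text
clock: 24.4
tool_pos: [0.477, -0.2538, 0.1071]
eef_rot: [0.981, 0.192, 0.001, 0.002]
contact_force: [-0.4, 0.1, 2.4]
opening: 0.194
finger_force: 40.0
```

>>> {"method": "step_arm", "body": {"motion": [{"dp":[0,0,0],"twist":[0,0,0],"hand":-0.45},{"dp":[0,0,0],"twist":[0,0,0],"hand":-0.3},{"dp":[0,0,0],"twist":[0,0,0],"hand":0},{"dp":[0,0,0],"twist":[0,0,0],"hand":0.1},{"dp":[0,0,0],"twist":[0,0,0],"hand":0.1}]}}

```text
clock: 25.02
tool_pos: [0.4769, -0.2538, 0.1069]
eef_rot: [0.981, 0.192, 0.001, 0.002]
contact_force: [0.7, -0.5, 0.1]
opening: 0.549
finger_force: 0.0
```

>>> {"method": "step_arm", "body": {"motion": [{"dp":[0,0,-15],"twist":[0,0,0],"hand":0.1},{"dp":[0,0,-40],"twist":[0,0,0],"hand":0.1},{"dp":[0,0,-80],"twist":[0,0,0],"hand":0.1},{"dp":[0,0,-120],"twist":[0,0,0],"hand":0.1},{"dp":[-60,0,-120],"twist":[0,0,0],"hand":0.1}]}}

```text
clock: 25.65
tool_pos: [0.427, -0.2749, 0.2312]
eef_rot: [0.981, 0.195, 0.007, 0.004]
contact_force: [-0.2, -1.1, -0.4]
opening: 0.551
finger_force: 0.0
```

>>> {"method": "step_arm", "body": {"motion": [{"dp":[-50,30,0],"twist":[0,0,0],"hand":0.1},{"dp":[-60,80,0],"twist":[0,0,0],"hand":0.1},{"dp":[-60,80,0],"twist":[0,0,0],"hand":0.1}]}}

```text
clock: 26.02
tool_pos: [0.3949, -0.3773, 0.2278]
eef_rot: [0.982, 0.189, 0.002, 0.003]
contact_force: [-0.4, 0.7, 0.4]
opening: 0.55
finger_force: 0.0
```

```bash
python3 - <<'E'
from h import *
np.set_printoptions(precision=4,suppress=True)
st=r.get_state(); print(st['clock'],st['tool_pos'],st['contact_force'])
for c in ['scene','top']:
    s=snap(c,c+'9.png'); F=cloud(s).reshape(-1,3);F=F[~np.isnan(F[:,0])]
    k=F[(np.hypot(F[:,0]-.4745,F[:,1]+.2549)<.025)&(F[:,2]>.13)&(F[:,2]<.15)]; print(c,'sty top',len(k),k.mean(0) if len(k) else '',k[:,2].max() if len(k) else '')
    for t in ['plate','stylus','loupe','brush','mug','block','cam_tip']:
        for d in r.search_frame(c,t)[:1]: print(c,t,round(d['score'],2),w(s,d['at']))
cv2.imwrite('pics/scene9b.png',cv2.resize(cv2.imread('pics/scene9.png')[130:340,60:400],None,fx=2.35,fy=2.35,interpolation=cv2.INTER_CUBIC))
E
```

```text
26.025 [ 0.3949 -0.3773  0.2278] [-0.4401  0.7238  0.4317]
scene sty top 46 [ 0.4774 -0.2542  0.1362] 0.14017876100611382
scene plate 0.81 [0.6507 0.2305 0.0303]
scene stylus 0.64 [ 0.4822 -0.2501  0.1013]
scene brush 0.67 [0.3756 0.2207 0.0169]
scene mug 0.82 [0.3981 0.0043 0.0575]
scene block 0.58 [0.4181 0.0824 0.0276]
scene cam_tip 0.59 [0.5426 0.1654 0.0365]
top sty top 72 [ 0.4747 -0.2535  0.1368] 0.14027467715755826
top plate 0.75 [0.5416 0.1727 0.0329]
top stylus 0.55 [ 0.4717 -0.2489  0.119 ]
top loupe 0.61 [0.4549 0.3747 0.0411]
top brush 0.61 [0.3582 0.2201 0.0172]
top mug 0.84 [0.377  0.0004 0.0252]
top block 0.81 [0.4001 0.0845 0.0359]
top cam_tip 0.72 [0.5408 0.168  0.0374]
```

View pics/scene9b.png

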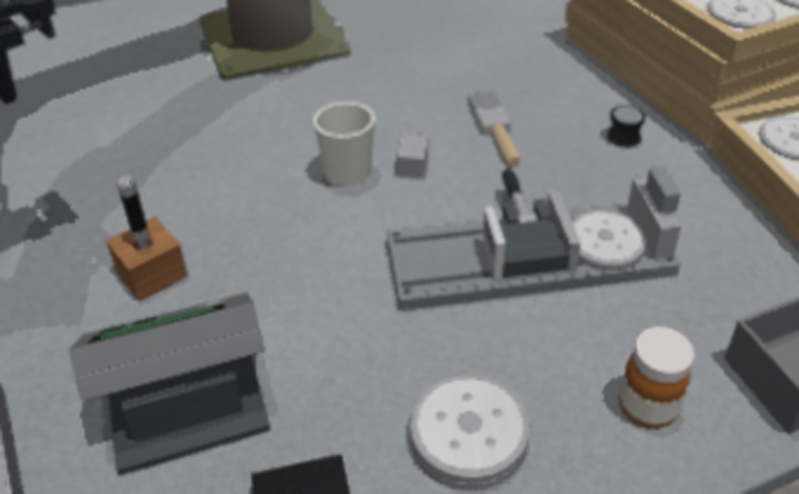

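The stylus stands upright in its holder (130,215), the lever is down (512,185), the plate is nipped (605,238), and the bystanders haven't moved.

```bash
python3 -c "
from plant import r
print(r.finish_job())"
```

```text
the job is handed in; nothing more can be done
None
```

I handed the job in at about 26 s. The plate is nipped, the jaw is locked with the lever down, the zero button was pressed onto its stop, the stylus is back in its holder, and the cup, loupe, brush and block have not moved. One risk: fingertip force reached about 70 N on the lever stop and 48 N on the button, which only matters if the 40 N limit covers the fingers as well as the gripper body.

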